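Recharge and close the live-tank filter

ROBOT

A 6-joint arm with a two-finger parallel gripper is mounted at the origin on the work surface. World frame = base frame: x ahead of the robot, y to its left, z up, the work surface at z = 0. Lengths are in m, angles in rad, forces in N, time in s.
With the tool pointing down it reaches from about 0.25 to 0.775 m from the base axis. Payload 8.9 kg.
Tool frame: the origin (TCP) lies between the finger pads; the fingertips stand 19 mm ahead of it and the grasp point (between the pads) is the TCP; y points along the fingers, x is the direction in which the jaws open and shut, and the axes are right-handed (so a half turn about y gives the same grasp; the last joint's range is limited). The gripper opens to 85 mm and grips with 20 to 120 N. Pads are 22 mm wide; open, the fingers measure 114 mm over their backs; the gripper's body (76 mm by 85 mm) begins 54 mm behind the grasp point. The pads swing forward as they close: fully open they stand 13 mm farther back than shut.
Start: joints at [-1.445, 0.291, -0.153, 1.127, 0, 1.431], TCP at [0.137, -0.507, 0.25] pointing down, gripper open.
Joint ranges: [-2.52, 2.52], [-0.91, 1.74], [-1.3, 1.37], [-1.96, 2.02], [-1.52, 1.47], [-3.14, 3.14]. Speed limits (rad/s): [2.22, 2.22, 2.79, 3.14, 3.14, 3.14].

INTERFACE

Orientations are given as [roll, pitch, yaw] about the fixed x, y, z axes, in that order (R = Rz(yaw) Ry(pitch) Rx(roll)).
In Python, from station import arm gives the robot as it stands. The module is installed in compiled form; this text tells all that it offers.
- The arm moves only by the tool jog_arm, never from a script. Its argument "motion" is a list of rows, each a list of 2 entries, a list of its own where there are three numbers: the shift along the tool's x, y, z in m, then the turn, a rotation vector about the tool's x, y, z in rad. In form: [[[dx, dy, dz], [ax, ay, az]], ...]. A call has 1 to 8 rows; each row is the pose to reach, as a shift and turn from the pose measured when the call began, along the tool's axes at that moment; what a row does not reach only later rows make up. A row lasts 1/12 s, in which the tool goes at most 41.7 mm and 7.16 degrees, less where a joint would pass 70% of its speed; a pose out of reach is approached as far as the arm can. A call with a gripper value outside its range is refused whole. "fingers" is the finger opening in m, from 0 to 0.0854, set as the call begins (left out, the last holds). The fingers move at their own pace and stop on an object; "force" is the grip in N (left out, the last holds). Time passes only in rows, so rows that repeat a pose let the fingers close. It gives the time, the measured TCP pose, the force and the opening at its end, in the units of the state.
- arm.read_state(): the state, without advancing time (a new reading comes with each control period).
- arm.read_camera(name): name is "scene" or "top"; returns the picture (384x512x3 uint8, blue, green, red); there is no depth.
- arm.camera_params(name): a dict with "mtx" (3x3 intrinsics, pixels), "rvec" (rotation vector, rad) and "tvec" (3), from world to camera coordinates, as OpenCV has them. Camera axes: x right, y down, z forward; pixel columns grow to the right and rows downward; lengths in m; the calibration is good to about 2 mm. A picture is of the moment at which its call begins. camera_params takes no time and is no camera call.
- arm.finish_job(): hands the job in, once; it reports no verdict.
The state is a dict: "clock": time; "q": joint angles; "joint_velocities": joint speeds; "joint_efforts": joint torques, N m; "ee_pos": TCP position; "tcp_rot": TCP orientation; "force": force on the tool from outside, world axes, zero at the start; "moment": the same for the moment, N m; "opening": finger opening in m.
Only numpy, scipy, OpenCV 4.12 (cv2) and the standard library are available. Lean on these libraries where they do the work, as an engineer would, in place of code of your own. Each camera call takes 0.05 s, during which the arm holds its last target.

TASK

Recharge this tank filter: stand every media cartridge from the tray in a hole of the canister's carrier plate, collar down on the plate. Rest the lid on the neck with its ear over the eye bracket, turn it backwards (anticlockwise) until it drops into the thread, then screw it down clockwise to the stop, so that the ear's hole lies over the bracket's hole. Push the locking pin right down through both holes, only then open the valve fully, and leave the other things on the counter where they are.

Things in the scene. Friction and masses are not known exactly. Their poses are not given: they have to be found in the camera images.
- filter: The filter unit, fixed: a white base board (x -115 to 115, y -120 to 255 mm, 12 mm thick) with a grey round canister (124 mm across, neck 108 mm across, rounded rim with its crest at 119 mm height, carrier plate's top at 115 mm), a pin keeper, and on its +y side a white pipe (32 mm thick, at 48 mm height) with a ball valve. Origin: on the canister's axis, at counter height; z up.
- hole0 (a point): One of four through holes, 25 mm wide, in the carrier plate (white, square, in the canister's mouth); this point is the hole's centre on the plate's top. The holes' centres are 40 mm apart in a square along the unit's x and y axes. Room below: 45 mm and a little more.
- hole1 (a point): As hole0, another hole.
- hole2 (a point): As hole0, another hole.
- hole3 (a point): As hole0, another hole.
- seat (a point): On the canister's axis, 93.5 mm above the counter: the lid's origin lies here when it is screwed home; axes as the unit's. Home (closed angle): lid's x axis along the unit's, ear over the bracket, against a hard stop. Dropped into the thread's entry, the lid lies 4 mm higher, turned 62 to 104 degrees anticlockwise of the closed angle; turning clockwise draws it down these 4 mm.
- thread_top (a point): On the canister's axis, 108 mm above the counter: the lid's origin lies here while the lid rests on the level tops of the three thread ramps, which it does from 14 degrees clockwise to 60 degrees anticlockwise of the closed angle (ear over the bracket). Turned back 62 degrees or a little more (70 to 75 is sure) it drops 10.5 mm. Beyond 16 degrees clockwise it falls into a wrong entry: lift and set it anew.
- eye (a point): Centre, on the upper face, of the 12 mm hole of the eye bracket: a tab 8 mm thick fixed to the canister, 92 mm from its axis on the unit's -y side. Free space below it.
- lid: The loose black lid: a ribbed cap 132 mm across, 54 mm high, open below, three lugs inside the skirt's lower edge (1.5 mm clear of the neck); on top a bar handle along its x axis, 76 mm long, 14 mm thick, 54 to 81 mm above the origin. On its -y side at the lower edge a flat ear, 6 mm thick, with a hole. Origin: centre of the skirt's lower edge; z up. 0.24 to 0.4 kg.
- lid_ear (a point): Centre, on the upper face, of the 13 mm hole in the lid's ear, 92 mm from the lid's axis to -y.
- pin: The loose steel locking pin, upright: 70 mm long, shaft 8 mm with a tapered tip, a collar 20 mm across from 36 to 40 mm above the tip, then a round head 16 mm thick and 30 mm high. Origin at the tip, z towards the head. At the start it stands in a 50 mm high block on the base board; lift it 36 mm to clear. Fully home, its collar lies on the ear and the tip is 28 mm below the bracket's top.
- valve (a joint): Angle of the valve's handle: 0 closed (the handle lies across the pipe, along the unit's x axis), 1.57 fully open (handle in line with the pipe); grows anticlockwise seen from above. Hard stops at both ends; stays where it is left (friction about 0.08 N m).
- valve_grip (a point): On the valve's upright axis, in the middle of its black bar handle, 102 mm above the counter; the bar is 76 mm long, 14 mm thick, 28 mm high (84 to 112 mm above the counter) and lies along this point's own x axis.
- tray: The fixed yellow tray, 150 by 150 mm, 22 mm high with walls of 4 mm, in which the cartridges stand. Origin: centre of its underside; its floor is 4 mm above.
- shell0: A scallop shell (about 80 mm across, 18 mm high) lying on the counter; leave it alone.
- shell1: As shell0, another one.
- test_bottle: A small amber bottle, 36 mm thick, 75 mm high; leave it alone.
- drop_bottle: A small white bottle, 28 mm thick, 60 mm high; leave it alone.
- scoop_cup: An aluminium cup, 76 mm across, 70 mm high; leave it alone.
- cart0: A loose media cartridge, upright on the tray's floor, or absent (None): ribbed white barrel 22 mm thick, foot slightly tapered, collar 30 mm across from 45 to 49 mm above the foot, grip head 16 mm thick from there to 65 mm. Origin: centre of the foot, z up; seated, it lies 45 mm below the plate's top. Two to four of cart0 to cart3, all alike, are present.
- cart1: As cart0, another one, or absent.
- cart2: As cart0, another one, or absent.
- cart3: As cart0, another one, or absent.
Things that resemble listed ones, but are neither listed nor needed, are in the scene too. Leave any red look-alike of the cart2 alone.

How it is judged:
By the outcome, as a careful person would: the job done as asked, in the order asked, and still so for the second after the job is handed in, with the robot touching nothing.
Of cart0, cart1, cart2, cart3 only 2 to 4 are there at a start; the rules pass over those that are not, and their reading is None.
At some moment in a run one of lid may be knocked a few centimetres aside while the robot is not near it.
It also fails if it takes over 210 s, if anything falls off the work surface, if the arm or the gripper's body presses on something with over 40 N, if the wrist force passes 120 N, or if a joint passes its speed limit or range.

## Working session

There is one attempt and no reset: what is moved stays moved. The work goes in short steps, Python scripts to look and compute and a tool call to move; the robot and the scene stay as the last step left them, time stands still between calls to the robot, and variables do not carry over. Pictures are saved under pics/ and viewed, and the job is handed in when it is done.

Besides the shell and the picture viewer there is one more tool, called after "Request:" as name(argument=value, ...), one argument or row to a line, values as JSON. jog_arm: Moves the arm, as the interface text tells. Its arguments: {"type":"object","properties":{"motion":{"type":"array","items":{"type":"array"}},"fingers":{"type":"number"},"force":{"type":"number"}},"required":["motion"]}

```bash
ls; mkdir -p pics; python3 - <<'E'
from station import arm
import cv2
s=arm.read_state(); print(s)
for n in("scene","top"):
    im=arm.read_camera(n); cv2.imwrite(f"pics/{n}0.png",im); print(n,arm.camera_params(n))
E
```

```text
pics
{'clock': 0.0, 'q': array([-1.44527979e+00,  2.91249528e-01, -1.54132720e-01,  1.12669259e+00,
       -2.21927953e-05,  1.43148297e+00]), 'joint_velocities': array([-8.16843768e-04, -1.56174654e-04,  6.84106694e-05,  5.25596417e-04,
       -1.03868668e-03, -7.04682364e-04]), 'joint_efforts': array([-1.54132144e-03, -5.37144256e+01,  3.31373119e+01,  1.58844749e-02,
       -2.91217930e-04,  2.17548688e-05]), 'ee_pos': array([ 0.13735415, -0.50628466,  0.24974588]), 'tcp_rot': array([-1.57064077e+00,  1.26920562e-03, -1.30596632e+00]), 'force': array([-0.72435421,  0.89532477, -0.32046542]), 'moment': array([-0.01182317,  0.00695153,  0.03219849]), 'opening': 0.08524451342885969}
scene {'mtx': array([[436.85298421,   0.        , 250.49634333],
       [  0.        , 436.85298421, 192.13053701],
       [  0.        ,   0.        ,   1.        ]]), 'rvec': array([ 0.86526575,  2.38259142, -1.28087619]), 'tvec': array([ 0.37252552, -0.13197836,  1.89334882])}
top {'mtx': array([[363.55212683,   0.        , 257.23768096],
       [  0.        , 363.55212683, 185.9502503 ],
       [  0.        ,   0.        ,   1.        ]]), 'rvec': array([ 2.19046898, -2.13424868,  0.17781172]), 'tvec': array([-0.01864291,  0.54718282,  1.16195779])}
```

View pics/scene0.png

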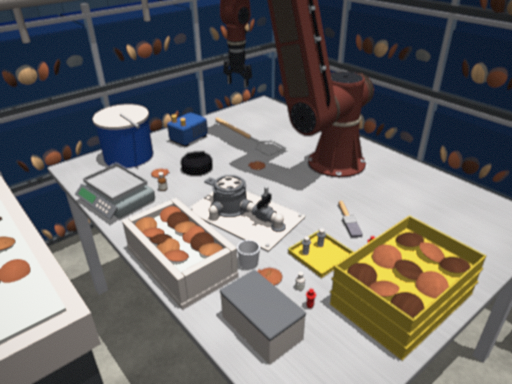

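View pics/top0.png

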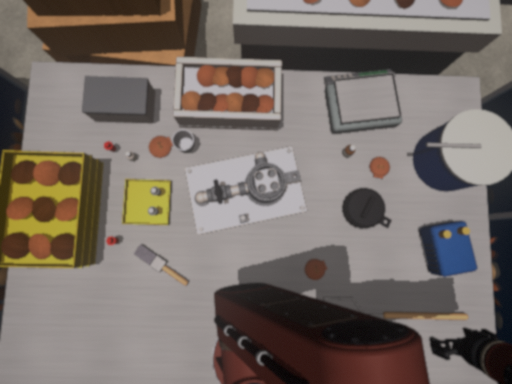

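```bash
python3 - <<'E'
import cv2
t=cv2.imread("pics/top0.png"); s=cv2.imread("pics/scene0.png")
cv2.imwrite("pics/c1.png",cv2.resize(t[140:240,100:300],None,fx=4,fy=4,interpolation=cv2.INTER_CUBIC))
cv2.imwrite("pics/c2.png",cv2.resize(t[130:250,240:400],None,fx=5,fy=5,interpolation=cv2.INTER_CUBIC))
cv2.imwrite("pics/c3.png",cv2.resize(s[140:290,170:360],None,fx=4,fy=4,interpolation=cv2.INTER_CUBIC))
E
```

```text
(no output)
```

View pics/c1.png

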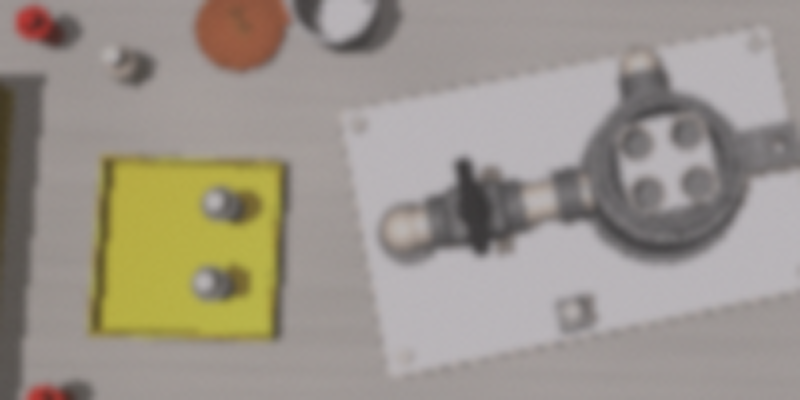

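View pics/c2.png

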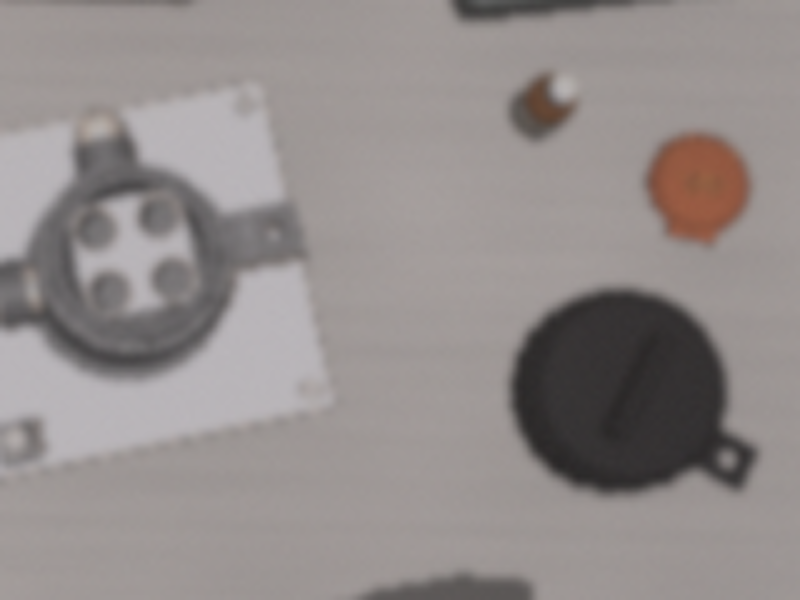

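View pics/c3.png

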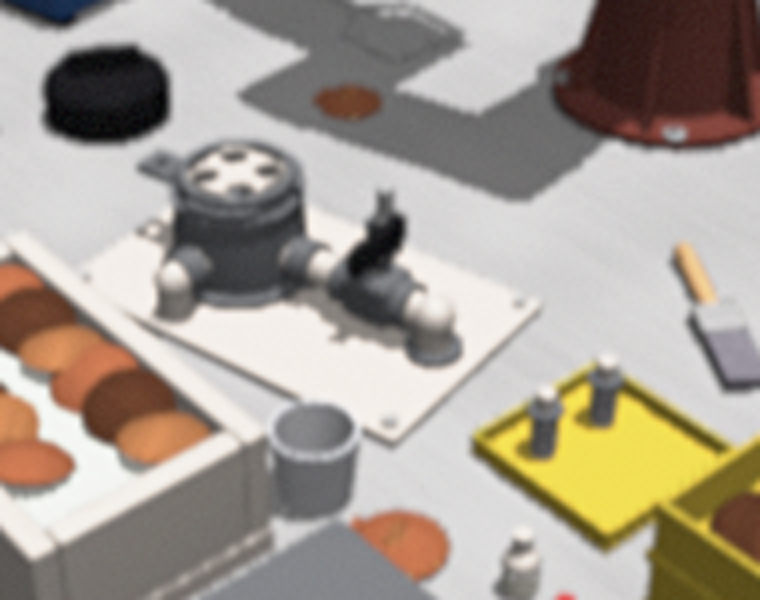

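```bash
cat > h.py <<'E'
import numpy as np, cv2
from station import arm
P={n:arm.camera_params(n) for n in("scene","top")}
def ray(n,uv):
    p=P[n];R=cv2.Rodrigues(p["rvec"])[0];C=-R.T@p["tvec"]
    d=R.T@np.linalg.inv(p["mtx"])@np.array([uv[0],uv[1],1.]);return C,d/np.linalg.norm(d)
def onz(n,uv,z):
    C,d=ray(n,uv);return C+d*(z-C[2])/d[2]
def proj(n,X):
    p=P[n];return cv2.projectPoints(np.array(X,float).reshape(-1,3),p["rvec"],p["tvec"],p["mtx"],None)[0].reshape(-1,2)
def tri(uvt,uvs):
    A=[];b=[]
    for n,uv in(("top",uvt),("scene",uvs)):
        C,d=ray(n,uv);M=np.eye(3)-np.outer(d,d);A.append(M);b.append(M@C)
    return np.linalg.lstsq(np.vstack(A),np.hstack(b),rcond=None)[0]
E
python3 - <<'E'
from h import *
t=cv2.imread("pics/top0.png")
for n in P:
    R=cv2.Rodrigues(P[n]["rvec"])[0];print(n,(-R.T@P[n]["tvec"]).round(3))
g=cv2.cvtColor(t,cv2.COLOR_BGR2GRAY)
hsv=cv2.cvtColor(t,cv2.COLOR_BGR2HSV)
print(t[160,200],t[225,200],t[130,230],t[200,250],t[250,200])
def c1(x,y):return (100+(x+.5)/4-.5,140+(y+.5)/4-.5)
for nm,uv,z in [("h",c1(637,143),.115),("h",c1(686,132),.115),("h",c1(648,190),.115),("h",c1(700,183),.115),("cornerA",c1(342,112),.012),("B",c1(768,30),.012),("C",c1(388,378),.012),("pin",c1(575,312),.09),("cart",c1(215,200),.069),("cart",c1(207,281),.069)]:
    print(nm,np.round(onz("top",uv,z),4))
E
```

```text
scene [1.317 1.049 0.953]
top [0.383 0.026 1.226]
[149 150 157] [184 181 186] [142 144 150] [157 154 157] [148 150 156]
h [ 0.57   -0.0067  0.115 ]
h [ 0.5797 -0.0446  0.115 ]
h [ 0.5335 -0.0161  0.115 ]
h [ 0.5401 -0.0562  0.115 ]
cornerA [0.6067 0.2399 0.012 ]
B [ 0.6888 -0.1198  0.012 ]
C [0.3852 0.1909 0.012 ]
pin [0.4395 0.0377 0.09  ]
cart [0.5221 0.3267 0.069 ]
cart [0.4575 0.3289 0.069 ]
```

```bash
python3 - <<'E'
from h import *
t=cv2.imread("pics/top0.png"); s=cv2.imread("pics/scene0.png")
# top: board
def board(im,thr,n,seed):
    g=cv2.GaussianBlur(cv2.cvtColor(im,cv2.COLOR_BGR2GRAY),(3,3),0)
    m=(g>thr).astype(np.uint8)*255
    k=cv2.connectedComponents(m); lab=k[1]==k[1][seed[1],seed[0]]
    m=lab.astype(np.uint8)*255
    c=max(cv2.findContours(m,cv2.RETR_EXTERNAL,cv2.CHAIN_APPROX_NONE)[0],key=cv2.contourArea)
    h=cv2.convexHull(c); return m,c,h
m,c,h=board(t,170,"top",(200,222))
W=np.array([onz("top",p[0],.012)[:2] for p in h.astype(float)],np.float32)
r=cv2.minAreaRect(W); print(r, cv2.contourArea(h)); print(cv2.boxPoints(r).round(4))
m[m>0]=255
cv2.imwrite("pics/m1.png",cv2.resize(m[130:250,170:320],None,fx=4,fy=4))
b=cv2.boxPoints(r); print(proj("top",[[*p,.012] for p in b]))
E
```

```text
((0.5392398834228516, 0.035937294363975525), (0.22372254729270935, 0.36844170093536377), 13.490579605102539) 6394.0
[[ 0.3875  0.189 ]
 [ 0.4734 -0.1693]
 [ 0.691  -0.1171]
 [ 0.605   0.2412]]
[[197.22802666 233.45114753]
 [305.61694013 210.22496195]
 [290.83765841 146.48431875]
 [184.72156017 168.09301373]]
```

View pics/m1.png

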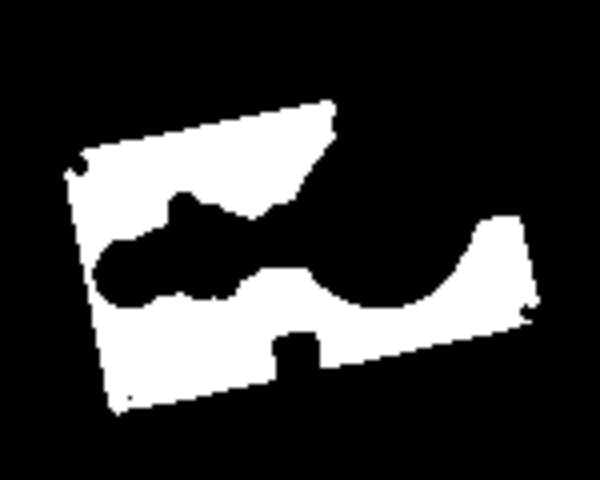

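```bash
python3 - <<'E'
from h import *
t=cv2.imread("pics/top0.png"); s=cv2.imread("pics/scene0.png")
yaw=np.deg2rad(13.3);c,sn=np.cos(yaw),np.sin(yaw);R=np.array([[c,-sn],[sn,c]])
o=np.array([.5553,-.0302])
for n,im in(("top",t),("scene",s)):
    g=cv2.cvtColor(im,cv2.COLOR_BGR2GRAY).astype(float)
    for ux in(-20,20):
        for uy in(-20,20):
            X=[*(o+R@np.array([ux,uy])/1e3),.115]
            u=proj(n,[X])[0]
            # weighted dark centroid, iterate
            v=u.copy()
            for _ in range(8):
                yy,xx=np.mgrid[0:384,0:512]
                e=(xx-v[0])**2+(yy-v[1])**2
                w=np.clip((150 if n=="top" else 180)-g,0,None)*(e<(4.5**2))
                v=np.array([(w*xx).sum(),(w*yy).sum()])/w.sum()
            print(n,ux,uy,u.round(2),v.round(2),onz(n,v,.115).round(4), "unit",((R.T@(onz(n,v,.115)[:2]-o))*1e3).round(1))
cv2.imwrite("pics/c4.png",np.hstack([cv2.resize(t[165:205,245:305],None,fx=7,fy=7,interpolation=0),cv2.resize(s[170:210,195:255],None,fx=6,fy=7,interpolation=0)]))
E
```

```text
top -20 -20 [274.01 185.24] [274.11 185.36] [ 0.5401 -0.0546  0.115 ] unit [-20.4 -20.2]
top -20 20 [261.36 187.85] [259.73 189.12] [ 0.5271 -0.0104  0.115 ] unit [-22.9  25.7]
top 20 -20 [271.28 172.75] [271.09 171.85] [ 0.5822 -0.0444  0.115 ] unit [ 22.9 -20. ]
top 20 20 [258.68 175.32] [256.75 174.03] [ 5.74e-01 -1.00e-04  1.15e-01] unit [25.2 25. ]
scene -20 -20 [227.87 177.62] [228.03 177.53] [ 0.5396 -0.0544  0.115 ] unit [-20.8 -19.9]
scene -20 20 [236.45 181.07] [239.36 181.24] [ 0.5241 -0.0076  0.115 ] unit [-25.2  29.2]
scene 20 -20 [220.68 182.45] [216.66 182.95] [ 0.5921 -0.0518  0.115 ] unit [ 30.9 -29.5]
scene 20 20 [229.31 186.02] [230.35 192.45] [0.5919 0.0287 0.115 ] unit [49.2 48.9]
```

View pics/c4.png

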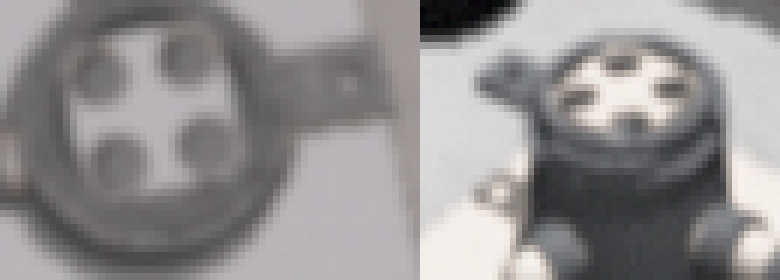

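```bash
python3 - <<'E'
from h import *
t=cv2.imread("pics/top0.png"); s=cv2.imread("pics/scene0.png")
for n,im,sl,ths in(("top",t,(165,205,245,300),(150,155,160)),("scene",s,(170,205,200,245),(150,165,180))):
  g=cv2.cvtColor(im,cv2.COLOR_BGR2GRAY);F=8
  y0,y1,x0,x1=sl
  G=cv2.resize(g[y0:y1,x0:x1],None,fx=F,fy=F,interpolation=cv2.INTER_CUBIC)
  tp=lambda p:((p[0]+.5)/F-.5+x0,(p[1]+.5)/F-.5+y0)
  for th in ths:
    m=(G>th).astype(np.uint8)
    cs,hi=cv2.findContours(m,cv2.RETR_CCOMP,cv2.CHAIN_APPROX_NONE)
    cen=proj(n,[[.555,-.03,.115]])[0]
    best=None
    for i,c in enumerate(cs):
        if hi[0][i][3]>=0:continue
        x,y,w,h=cv2.boundingRect(c); q=tp((x+w/2,y+h/2))
        if np.hypot(*(np.array(q)-cen))<5 and w>80/ (1 if n=="top" else 2): best=i
    if best is None: print(n,th,"none");continue
    W=np.array([onz(n,tp(p[0]),.115)[:2] for p in cs[best].astype(float)],np.float32)
    r=cv2.minAreaRect(W); print(n,th,np.round(r[0],4),np.round(r[1],4),round(r[2],1))
    for j,c in enumerate(cs):
        if hi[0][j][3]==best and cv2.contourArea(c)>200:
            Wj=np.array([onz(n,tp(p[0]),.115)[:2] for p in c.astype(float)],np.float32)
            cc,rr=cv2.minEnclosingCircle(Wj);M=cv2.moments(c);print("   hole",onz(n,tp((M['m10']/M['m00'],M['m01']/M['m00'])),.115)[:2].round(4),round(rr,4))
E
```

```text
top 150 [ 0.5548 -0.0301] [0.0615 0.0617] 59.1
top 155 [ 0.555  -0.0301] [0.0596 0.0601] 59.3
top 160 [ 0.5551 -0.03  ] [0.0576 0.0579] 59.1
scene 150 none
scene 165 [ 0.5586 -0.0264] [0.0711 0.0681] 56.5
scene 180 [ 0.5589 -0.0264] [0.0672 0.0649] 56.2
```

```bash
python3 - <<'E'
from h import *
t=cv2.imread("pics/top0.png"); s=cv2.imread("pics/scene0.png")
cv2.imwrite("pics/c5.png",np.hstack([cv2.resize(t[180:220,140:170],None,fx=12,fy=12,interpolation=0),cv2.resize(s[225:261,298:330],None,fx=13,fy=480/36,interpolation=0)]))
hs=cv2.cvtColor(t,cv2.COLOR_BGR2HSV)
# top: non-yellow inside tray
for n,im,b in(("top",t,(181,219,145,166)),("scene",s,(226,260,298,330))):
    y0,y1,x0,x1=b
    hv=cv2.cvtColor(im,cv2.COLOR_BGR2HSV)
    w=np.clip(np.minimum.reduce(im.astype(float),axis=2)-(130 if n=="top" else 170),0,None)
    w[:y0]=0;w[y1:]=0;w[:,:x0]=0;w[:,x1:]=0
    k,lab,st,ce=cv2.connectedComponentsWithStats((w>0).astype(np.uint8))
    for i in range(1,k):
        yy,xx=np.nonzero(lab==i);ww=w[yy,xx]
        v=((ww*xx).sum()/ww.sum(),(ww*yy).sum()/ww.sum())
        if st[i][4]>4:print(n,np.round(v,2),st[i],onz(n,v,.069).round(4))
E
```

```text
top [153.02 189.88] [151 188   5   5  21] [0.5213 0.3278 0.069 ]
top [150.44 210.05] [149 208   4   5  17] [0.4569 0.3318 0.069 ]
scene [310.75 230.65] [298 226  32  16 296] [0.49   0.3162 0.069 ]
```

View pics/c5.png

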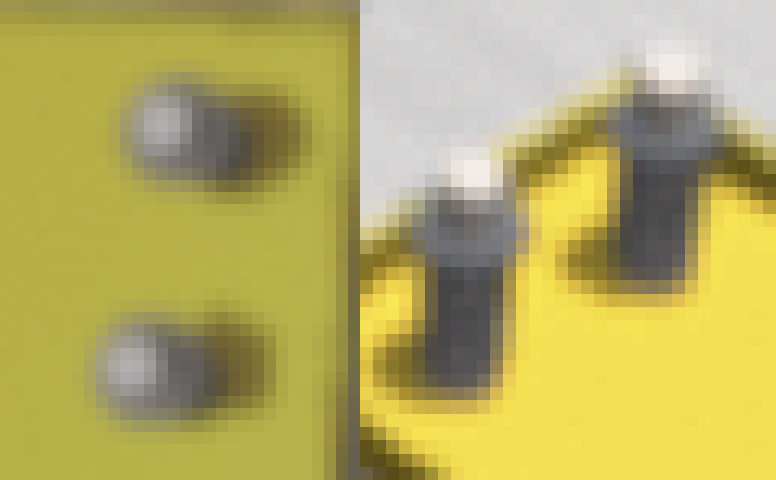

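```bash
python3 - <<'E'
from h import *
for p in [(.5213,.3278,.069),(.4569,.3318,.069),(.5213,.3278,.004),(.4569,.3318,.004)]: print(proj("scene",[p]))
print(tri((153.02,189.88),(306,237.6)),tri((150.44,210.05),(321.7,229.3)))
E
```

```text
[[306.42316439 236.49966852]]
[[321.49637445 228.71799447]]
[[305.37757616 252.09441438]]
[[320.09375081 244.17544132]]
[0.52223331 0.32818298 0.0653126 ] [0.45686999 0.33250496 0.06700207]
```

```bash
cat >> h.py <<'E'
from scipy.spatial.transform import Rotation as Ro
def go(xyz,yaw):
    s=arm.read_state();R=Ro.from_euler("xyz",s["tcp_rot"])
    D=Ro.from_euler("xyz",[-np.pi/2,0,yaw])
    d=R.inv().apply(np.array(xyz)-s["ee_pos"]);r=(R.inv()*D).as_rotvec()
    print("t",round(s["clock"],2),"pos",s["ee_pos"].round(4),"rpy",s["tcp_rot"].round(3),"q",s["q"].round(2),"F",s["force"].round(1),"op",round(s["opening"],4))
    print("  shift",d.round(4),"turn",r.round(4),"rows",max(np.linalg.norm(d)/.0417,np.linalg.norm(r)/.125).round(1))
E
python3 -c "
from h import *
go((.5215,.328,.20),1.57)"
```

```text
t 0.1 pos [ 0.1373 -0.5064  0.2498] rpy [-1.571e+00  1.000e-03 -1.306e+00] q [-1.45  0.29 -0.15  1.13 -0.    1.43] F [-0.5  0.2  0.2] op 0.0852
  shift [-0.7047  0.0507  0.5891] turn [-1.600e-03 -2.876e+00 -0.000e+00] rows 23.0
```

Request:
jog_arm(
  motion=[
    [[-0.705,0,0.589],[0,-2.876,0]],
    [[-0.705,0,0.589],[0,-2.876,0]],
    [[-0.705,0,0.589],[0,-2.876,0]],
    [[-0.705,0,0.589],[0,-2.876,0]],
    [[-0.705,0,0.589],[0,-2.876,0]],
    [[-0.705,0,0.589],[0,-2.876,0]],
    [[-0.705,0,0.589],[0,-2.876,0]],
    [[-0.705,0,0.589],[0,-2.876,0]],
  ],
  fingers=0.045,
)

```text
clock: 0.77
ee_pos: [0.2767, -0.2019, 0.2504]
tcp_rot: [-1.57, -0.0, -0.301]
force: [0.4, -1.2, -0.3]
opening: 0.0452
```

```bash
python3 -c "
from h import *
go((.5215,.328,.20),1.57)"
```

```text
t 0.77 pos [ 0.2767 -0.2019  0.2504] rpy [-1.57  -0.    -0.301] q [-0.85 -0.06 -0.56  1.07  0.    1.03] F [ 0.4 -1.2 -0.3] op 0.0452
  shift [0.0768 0.0507 0.5786] turn [ 1.0000e-04 -1.8706e+00  8.0000e-04] rows 15.0
```

Request:
jog_arm(
  motion=[
    [[0.077,0,0.579],[0,-1.871,0]],
    [[0.077,0,0.579],[0,-1.871,0]],
    [[0.077,0,0.579],[0,-1.871,0]],
    [[0.077,0,0.579],[0,-1.871,0]],
    [[0.077,0,0.579],[0,-1.871,0]],
    [[0.077,0,0.579],[0,-1.871,0]],
    [[0.077,0,0.579],[0,-1.871,0]],
    [[0.077,0,0.579],[0,-1.871,0]],
  ],
)

```text
clock: 1.43
ee_pos: [0.4162, 0.1013, 0.2505]
tcp_rot: [-1.571, -0.001, 0.701]
force: [1.1, -0.5, -0.1]
opening: 0.0453
```

```bash
python3 -c "
from h import *
go((.5215,.328,.12),1.57)"
```

```text
t 1.43 pos [0.4162 0.1013 0.2505] rpy [-1.571e+00 -1.000e-03  7.010e-01] q [ 0.07  0.11 -0.39  1.08  0.    0.94] F [ 1.1 -0.5 -0.1] op 0.0453
  shift [0.2265 0.1306 0.1054] turn [ 5.000e-04 -8.693e-01  5.000e-04] rows 7.0
```

Request:
jog_arm(
  motion=[
    [[0.2265,0.06,0.1054],[0,-0.869,0]],
    [[0.2265,0.06,0.1054],[0,-0.869,0]],
    [[0.2265,0.06,0.1054],[0,-0.869,0]],
    [[0.2265,0.06,0.1054],[0,-0.869,0]],
    [[0.2265,0.06,0.1054],[0,-0.869,0]],
    [[0.2265,0.06,0.1054],[0,-0.869,0]],
    [[0.2265,0.06,0.1054],[0,-0.869,0]],
    [[0.2265,0.1306,0.1054],[0,-0.869,0]],
  ],
)

```text
clock: 2.1
ee_pos: [0.5257, 0.3326, 0.1532]
tcp_rot: [-1.581, -0.005, 1.581]
force: [1.9, -0.5, -0.3]
opening: 0.045
```

```bash
python3 -c "
from h import *
go((.5215,.328,.073),1.57)
im=arm.read_camera('scene');cv2.imwrite('pics/s1.png',cv2.resize(im[150:290,220:400],None,fx=4,fy=4,interpolation=2))"
```

```text
t 2.1 pos [0.5257 0.3326 0.1532] rpy [-1.581 -0.005  1.581] q [ 0.45  0.53 -0.05  0.98  0.    0.44] F [ 1.9 -0.5 -0.3] op 0.045
  shift [-0.005   0.0801  0.0051] turn [0.0098 0.0106 0.005 ] rows 1.9
```

View pics/s1.png

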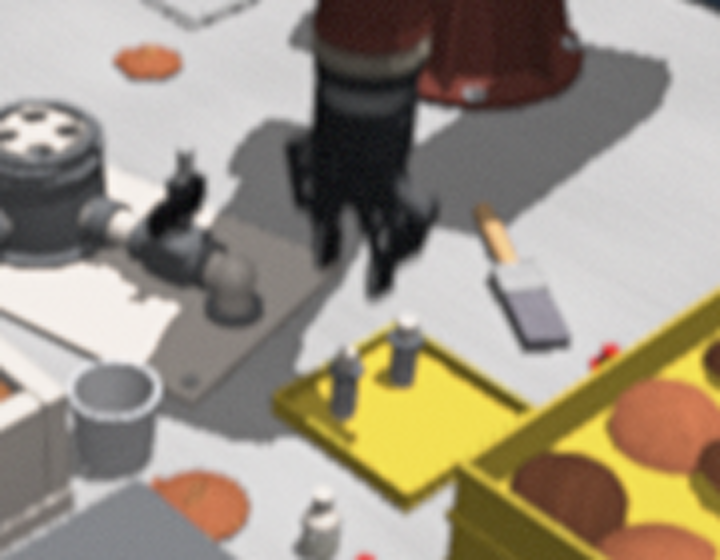

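Request:
jog_arm(
  motion=[
    [[-0.005,0.03,0.005],[0.01,0.011,0.005]],
    [[-0.005,0.03,0.005],[0.01,0.011,0.005]],
    [[-0.005,0.03,0.005],[0.01,0.011,0.005]],
    [[-0.005,0.05,0.005],[0.01,0.011,0.005]],
    [[-0.005,0.07,0.005],[0.01,0.011,0.005]],
    [[-0.005,0.0795,0.005],[0.01,0.011,0.005]],
    [[-0.005,0.0795,0.005],[0.01,0.011,0.005]],
  ],
)

```text
clock: 2.73
ee_pos: [0.5144, 0.3232, 0.0622]
tcp_rot: [-1.556, 0.007, 1.562]
force: [-0.2, 0.1, 1.2]
opening: 0.0451
```

```bash
python3 -c "
from h import *
go((.5215,.328,.0735),1.57)
im=arm.read_camera('scene');cv2.imwrite('pics/s2.png',cv2.resize(im[200:280,260:360],None,fx=7,fy=7,interpolation=2))"
```

```text
t 2.73 pos [0.5144 0.3232 0.0622] rpy [-1.556  0.007  1.562] q [ 0.44  0.61 -0.16  0.81 -0.    0.45] F [-0.2  0.1  1.2] op 0.0451
  shift [ 0.0048 -0.0114 -0.0069] turn [-0.0148 -0.0076 -0.0073] rows 0.3
```

View pics/s2.png

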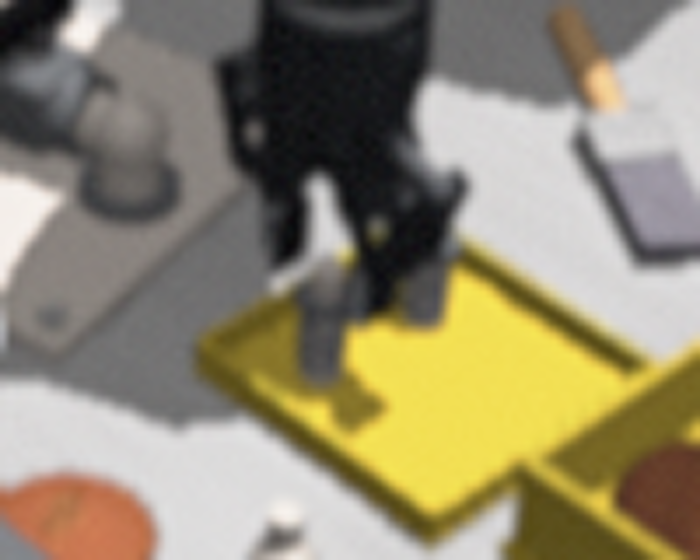

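```bash
python3 -c "
from h import *
go((.5215,.328,.0735),1.57)"
```

```text
t 2.78 pos [0.5149 0.3235 0.0632] rpy [-1.557  0.007  1.563] q [ 0.44  0.61 -0.16  0.81 -0.    0.45] F [ 0.  -0.4 -0.2] op 0.0451
  shift [ 0.0045 -0.0104 -0.0064] turn [-0.0137 -0.0075 -0.0068] rows 0.3
```

Request:
jog_arm(
  motion=[
    [[0.0045,-0.0104,-0.0064],[-0.0137,-0.0075,-0.0068]],
    [[0.0045,-0.0104,-0.0064],[-0.0137,-0.0075,-0.0068]],
    [[0.0045,-0.0104,-0.0064],[-0.0137,-0.0075,-0.0068]],
    [[0.0045,-0.0104,-0.0064],[-0.0137,-0.0075,-0.0068]],
  ],
)

```text
clock: 3.12
ee_pos: [0.5222, 0.3283, 0.0748]
tcp_rot: [-1.573, -0.001, 1.57]
force: [0.3, -0.6, 0.1]
opening: 0.0451
```

```bash
python3 -c "
from h import *
go((.5215,.328,.0735),1.57)"
```

```text
t 3.12 pos [0.5222 0.3283 0.0748] rpy [-1.573e+00 -1.000e-03  1.570e+00] q [ 0.44  0.6  -0.15  0.82 -0.    0.44] F [ 0.3 -0.6  0.1] op 0.0451
  shift [-0.0003  0.0013  0.0007] turn [0.0018 0.     0.0009] rows 0.0
```

Close at 25 N.

Request:
jog_arm(
  motion=[
    [[0,0.001,0.0005],[0.0018,0,0.001]],
    [[0,0.001,0.0005],[0.0018,0,0.001]],
    [[0,0.001,0.0005],[0.0018,0,0.001]],
    [[0,0.001,0.0005],[0.0018,0,0.001]],
    [[0,0.001,0.0005],[0.0018,0,0.001]],
    [[0,0.001,0.0005],[0.0018,0,0.001]],
  ],
  fingers=0.0,
  force=30,
)

```text
clock: 3.62
ee_pos: [0.5217, 0.3284, 0.0739]
tcp_rot: [-1.571, 0.0, 1.57]
force: [-0.7, 0.1, 3.8]
opening: 0.0143
```

```bash
python3 -c "
from h import *
im=arm.read_camera('scene');cv2.imwrite('pics/s3.png',cv2.resize(im[200:280,260:360],None,fx=7,fy=7,interpolation=2))
go((.5215,.328,.16),1.57)
"
```

```text
t 3.67 pos [0.5217 0.3284 0.0739] rpy [-1.571  0.     1.57 ] q [ 0.44  0.6  -0.15  0.82 -0.    0.44] F [-0.3 -0.3  3.1] op 0.0144
  shift [-0.0004 -0.0861  0.0002] turn [ 0.0002  0.     -0.0001] rows 2.1
```

View pics/s3.png

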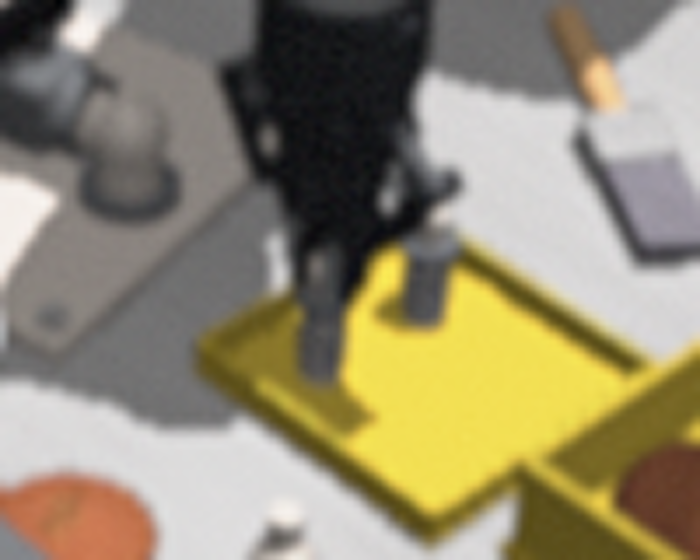

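Request:
jog_arm(
  motion=[
    [[0,-0.02,0],[0,0,0]],
    [[0,-0.05,0],[0,0,0]],
    [[0,-0.09,0],[0,0,0]],
    [[0,-0.13,0],[0,0,0]],
    [[0,-0.17,0],[0,0,0]],
    [[-0.03,-0.17,-0.005],[0,0,0]],
    [[-0.07,-0.17,-0.01],[0,0,0]],
    [[-0.11,-0.17,-0.015],[0,0,0]],
  ],
)

```text
clock: 4.33
ee_pos: [0.5367, 0.2179, 0.2443]
tcp_rot: [-1.572, -0.0, 1.572]
force: [1.4, 0.4, -1.1]
opening: 0.0146
```

```bash
python3 -c "
from h import *
go((.5791,-.0448,.24),1.57)"
```

```text
t 4.33 pos [0.5367 0.2179 0.2443] rpy [-1.572 -0.     1.572] q [ 0.26  0.4  -0.02  1.16 -0.    0.26] F [ 1.4  0.4 -1.1] op 0.0146
  shift [-0.2628  0.0043 -0.042 ] turn [0.0013 0.0023 0.0002] rows 6.4
```

Request:
jog_arm(
  motion=[
    [[-0.04,0.004,-0.006],[0,0,0]],
    [[-0.08,0.004,-0.013],[0,0,0]],
    [[-0.12,0.004,-0.02],[0,0,0]],
    [[-0.16,0.004,-0.027],[0,0,0]],
    [[-0.2,0.004,-0.034],[0,0,0]],
    [[-0.235,0.004,-0.04],[0,0,0]],
    [[-0.2628,0.004,-0.042],[0.001,0.002,0]],
    [[-0.2628,0.004,-0.042],[0.001,0.002,0]],
  ],
)

```text
clock: 5.0
ee_pos: [0.5793, -0.0498, 0.2396]
tcp_rot: [-1.571, 0.001, 1.565]
force: [-0.3, 0.9, -1.3]
opening: 0.0144
```

Request:
jog_arm(
  motion=[
    [[0,0,0],[0,0,0]],
    [[0,0,0],[0,0,0]],
  ],
)

```text
clock: 5.17
ee_pos: [0.579, -0.0502, 0.2391]
tcp_rot: [-1.57, 0.001, 1.564]
force: [-0.1, -0.6, -0.1]
opening: 0.0146
```

```bash
python3 -c "
from h import *
im=arm.read_camera('scene');cv2.imwrite('pics/s4.png',cv2.resize(im[120:220,180:280],None,fx=6,fy=6,interpolation=2))
im=arm.read_camera('top');cv2.imwrite('pics/t4.png',cv2.resize(im[130:230,210:310],None,fx=6,fy=6,interpolation=2))
go((.5791,-.0448,.19),1.57)"
```

```text
t 5.27 pos [ 0.5791 -0.049   0.2394] rpy [-1.570e+00  1.000e-03  1.566e+00] q [-0.21  0.4  -0.02  1.15 -0.   -0.21] F [ 0.2  0.4 -1. ] op 0.0144
  shift [ 0.0042  0.0494 -0.0001] turn [-0.0009 -0.0037 -0.0011] rows 1.2
```

View pics/s4.png

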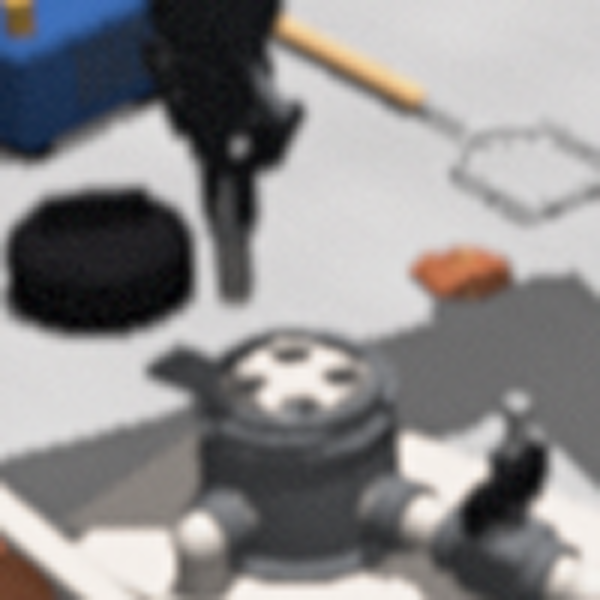

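View pics/t4.png

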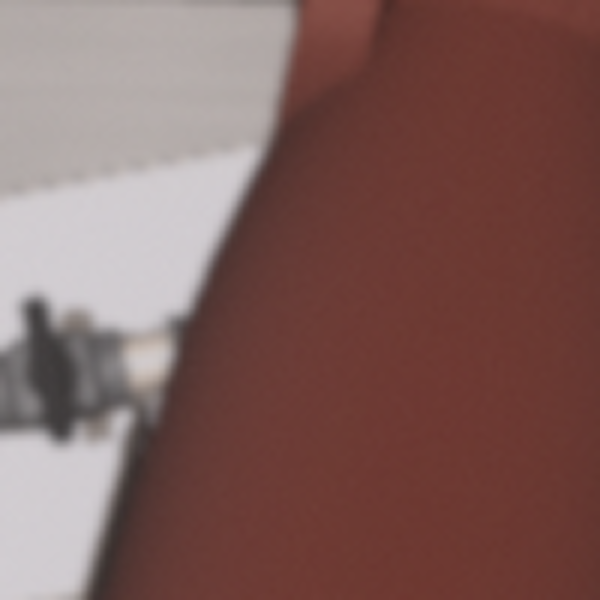

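```bash
python3 -c "
from h import *
print(proj('scene',[[.5791,-.049,.1697],[.5791,-.049,.2147]]))
for c in [(292,353),(343,376),(245,383),(298,405)]:
    u=((c[0]+.5)/6-.5+180,(c[1]+.5)/6-.5+120); print(np.round(u,1),onz('scene',u,.115).round(4))
c,s=.9728,.2317
for a,b in [(-20,-20),(-20,20),(20,-20),(20,20)]:
    X=[.555+(a*c-b*s)/1e3,-.03+(a*s+b*c)/1e3,.115];print(a,b,proj('scene',[X]).round(1))
"
```

```text
[[219.18335476 168.8181321 ]
 [218.40751223 157.59196823]]
[228.2 178.4] [ 0.5427 -0.049   0.115 ]
[236.8 182.2] [ 0.5352 -0.0084  0.115 ]
[220.4 183.4] [ 0.5838 -0.0405  0.115 ]
[229.2 187.1] [ 0.5744 -0.0008  0.115 ]
-20 -20 [[228.  177.6]]
-20 20 [[236.5 181.1]]
20 -20 [[220.8 182.5]]
20 20 [[229.4 186. ]]
```

Request:
jog_arm(
  motion=[
    [[0.0042,0.02,0],[-0.001,-0.004,-0.001]],
    [[0.0042,0.035,0],[-0.001,-0.004,-0.001]],
    [[0.0042,0.049,0],[-0.001,-0.004,-0.001]],
    [[0.0042,0.049,0],[-0.001,-0.004,-0.001]],
    [[0.0042,0.049,0],[-0.001,-0.004,-0.001]],
    [[0.0042,0.049,0],[-0.001,-0.004,-0.001]],
  ],
)

```text
clock: 5.77
ee_pos: [0.5794, -0.0442, 0.1913]
tcp_rot: [-1.572, 0.0, 1.571]
force: [-0.1, -0.1, -1.0]
opening: 0.0143
```

```bash
python3 -c "
from h import *
go((.5791,-.0448,.178),1.57)"
```

```text
t 5.77 pos [ 0.5794 -0.0442  0.1913] rpy [-1.572  0.     1.571] q [-0.2   0.43 -0.1   1.03 -0.   -0.2 ] F [-0.1 -0.1 -1. ] op 0.0143
  shift [-0.0006  0.0133  0.0004] turn [ 0.0011  0.0013 -0.0003] rows 0.3
```

Request:
jog_arm(
  motion=[
    [[-0.0006,0.005,0.0004],[0.001,0.001,0]],
    [[-0.0006,0.009,0.0004],[0.001,0.001,0]],
    [[-0.0006,0.0125,0.0004],[0.001,0.001,0]],
    [[-0.0006,0.0125,0.0004],[0.001,0.001,0]],
  ],
)

```text
clock: 6.1
ee_pos: [0.5787, -0.0448, 0.1782]
tcp_rot: [-1.57, 0.0, 1.57]
force: [-0.1, 0.1, -0.6]
opening: 0.0145
```

```bash
python3 -c "
from h import *
go((.5791,-.0448,.150),1.57)
print(arm.read_state()['moment'])"
```

```text
t 6.1 pos [ 0.5787 -0.0448  0.1782] rpy [-1.57  0.    1.57] q [-0.2   0.44 -0.12  1.01 -0.   -0.2 ] F [-0.1  0.1 -0.6] op 0.0145
  shift [ 0.      0.0282 -0.0004] turn [-0.0007  0.0002 -0.0001] rows 0.7
[-0.02521345  0.01122902  0.01648962]
```

Request:
jog_arm(
  motion=[
    [[0,0.009,0],[0,0,0]],
    [[0,0.017,0],[0,0,0]],
    [[0,0.025,0],[0,0,0]],
    [[0,0.031,0],[0,0,0]],
    [[0,0.036,0],[0,0,0]],
    [[0,0.0375,0],[0,0,0]],
    [[0,0.0375,0],[0,0,0]],
    [[0,0.0375,0],[0,0,0]],
  ],
)

```text
clock: 6.77
ee_pos: [0.5788, -0.0448, 0.1406]
tcp_rot: [-1.57, 0.0, 1.57]
force: [0.5, -0.3, -0.9]
opening: 0.0145
```

```bash
python3 -c "
from h import *
go((.5791,-.0448,.1395),1.57)"
```

```text
t 6.77 pos [ 0.5788 -0.0448  0.1406] rpy [-1.57  0.    1.57] q [-0.2   0.48 -0.18  0.92 -0.   -0.2 ] F [ 0.5 -0.3 -0.9] op 0.0145
  shift [ 0.      0.0011 -0.0003] turn [-0.0006  0.0003 -0.0001] rows 0.0
```

Release, wait, lift.

Request:
jog_arm(
  motion=[
    [[0,0.001,0],[0,0,0]],
    [[0,0.001,0],[0,0,0]],
    [[0,0.001,0],[0,0,0]],
    [[0,0,0],[0,0,0]],
    [[0,-0.02,0],[0,0,0]],
    [[0,-0.05,0],[0,0,0]],
    [[0,-0.08,0],[0,0,0]],
    [[0,-0.1,0],[0,0,0]],
  ],
  fingers=0.035,
)

```text
clock: 7.43
ee_pos: [0.5795, -0.0449, 0.2435]
tcp_rot: [-1.573, 0.001, 1.57]
force: [0.9, 0.4, 0.7]
opening: 0.0351
```

```bash
python3 -c "
from h import *
im=arm.read_camera('scene');cv2.imwrite('pics/s5.png',cv2.resize(im[120:220,180:280],None,fx=6,fy=6,interpolation=2))
go((.457,.332,.24),1.57)"
```

```text
t 7.48 pos [ 0.5809 -0.0452  0.2468] rpy [-1.577  0.002  1.57 ] q [-0.2   0.4  -0.01  1.16 -0.   -0.2 ] F [0.6 0.4 4. ] op 0.0352
  shift [0.3771 0.0054 0.1242] turn [ 0.0066  0.0003 -0.0016] rows 9.5
```

View pics/s5.png

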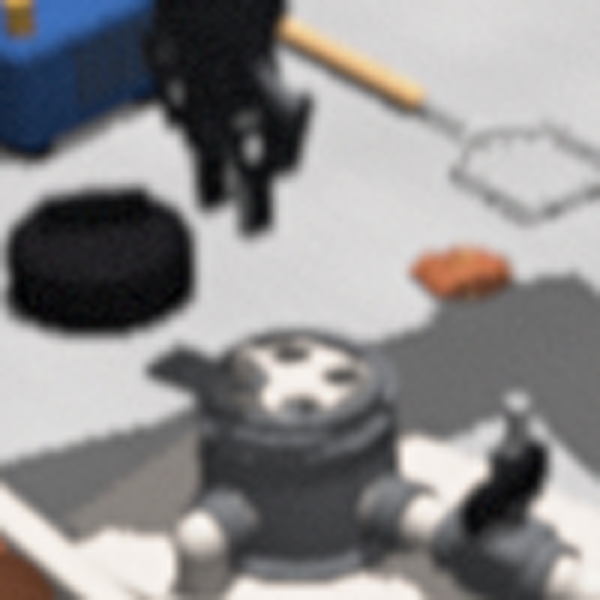

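Request:
jog_arm(
  motion=[
    [[0.035,0.005,0.012],[0,0,0]],
    [[0.075,0.005,0.025],[0,0,0]],
    [[0.115,0.005,0.038],[0,0,0]],
    [[0.15,0.005,0.051],[0,0,0]],
    [[0.19,0.005,0.064],[0,0,0]],
    [[0.225,0.005,0.077],[0,0,0]],
    [[0.265,0.005,0.09],[0,0,0]],
    [[0.3,0.005,0.1],[0,0,0]],
  ],
  fingers=0.045,
)

```text
clock: 8.15
ee_pos: [0.4799, 0.2569, 0.2409]
tcp_rot: [-1.578, 0.001, 1.571]
force: [0.4, -0.5, 0.4]
opening: 0.0452
```

```bash
python3 -c "
from h import *
im=arm.read_camera('scene');cv2.imwrite('pics/s6.png',cv2.resize(im[150:210,190:260],None,fx=9,fy=9,interpolation=2))
go((.457,.332,.12),1.57)"
```

```text
t 8.2 pos [0.4781 0.262  0.2408] rpy [-1.577 -0.002  1.574] q [ 0.37  0.33 -0.12  1.11 -0.    0.36] F [-3.5  4.2 -1.4] op 0.045
  shift [0.0698 0.1208 0.0216] turn [0.0059 0.0042 0.0017] rows 3.4
```

View pics/s6.png

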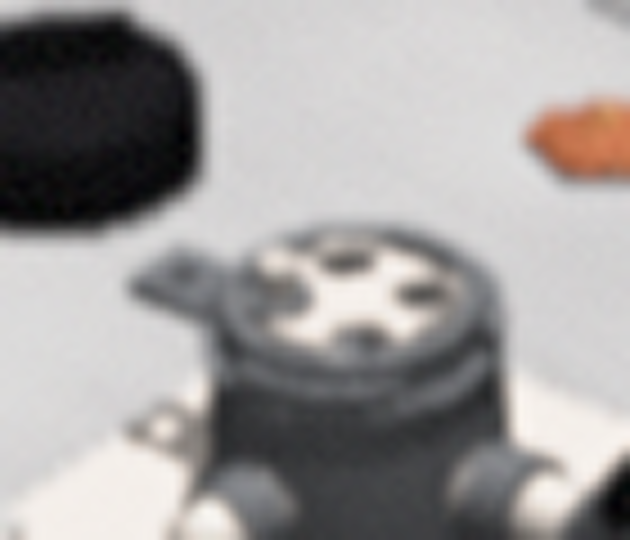

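Request:
jog_arm(
  motion=[
    [[0.0698,0.04,0.0216],[0.006,0.004,0.002]],
    [[0.0698,0.07,0.0216],[0.006,0.004,0.002]],
    [[0.0698,0.1,0.0216],[0.006,0.004,0.002]],
    [[0.0698,0.12,0.0216],[0.006,0.004,0.002]],
    [[0.0698,0.12,0.0216],[0.006,0.004,0.002]],
    [[0.0698,0.12,0.0216],[0.006,0.004,0.002]],
    [[0.0698,0.12,0.0216],[0.006,0.004,0.002]],
  ],
)

```text
clock: 8.78
ee_pos: [0.4581, 0.332, 0.1225]
tcp_rot: [-1.572, -0.001, 1.57]
force: [-0.2, 0.3, 0.3]
opening: 0.045
```

```bash
python3 -c "
from h import *
go((.457,.332,.0738),1.57)"
```

```text
t 8.78 pos [0.4581 0.332  0.1225] rpy [-1.572e+00 -1.000e-03  1.570e+00] q [ 0.5   0.47 -0.24  0.86 -0.    0.5 ] F [-0.2  0.3  0.3] op 0.045
  shift [-0.      0.0487  0.0012] turn [ 0.0017 -0.0002  0.0005] rows 1.2
```

Request:
jog_arm(
  motion=[
    [[0,0.015,0.001],[0.0017,0,0]],
    [[0,0.03,0.001],[0.0017,0,0]],
    [[0,0.042,0.001],[0.0017,0,0]],
    [[0,0.0487,0.001],[0.0017,0,0]],
    [[0,0.0487,0.001],[0.0017,0,0]],
    [[0,0.0487,0.001],[0.0017,0,0]],
    [[0,0.0487,0.001],[0.0017,0,0]],
  ],
)

```text
clock: 9.37
ee_pos: [0.4583, 0.3323, 0.0753]
tcp_rot: [-1.573, -0.002, 1.569]
force: [-0.1, 0.1, -0.3]
opening: 0.0457
```

```bash
python3 -c "
from h import *
go((.457,.332,.0738),1.57)"
```

```text
t 9.37 pos [0.4583 0.3323 0.0753] rpy [-1.573 -0.002  1.569] q [ 0.5   0.52 -0.3   0.75  0.    0.5 ] F [-0.1  0.1 -0.3] op 0.0457
  shift [-0.0003  0.0015  0.0013] turn [ 0.002  -0.0007  0.0016] rows 0.0
```

Request:
jog_arm(
  motion=[
    [[0,0.0012,0.001],[0.002,0,0.0016]],
    [[0,0.0012,0.001],[0.002,0,0.0016]],
    [[0,0.0012,0.001],[0.002,0,0.0016]],
    [[0,0.0012,0.001],[0.002,0,0.0016]],
    [[0,0.0012,0.001],[0.002,0,0.0016]],
    [[0,0.0012,0.001],[0.002,0,0.0016]],
  ],
  fingers=0.0,
  force=30,
)

```text
clock: 9.87
ee_pos: [0.4578, 0.3326, 0.0749]
tcp_rot: [-1.572, -0.0, 1.569]
force: [-0.7, -0.5, 5.8]
opening: 0.0141
```

Request:
jog_arm(
  motion=[
    [[0,-0.02,0],[0,0,0]],
    [[0,-0.05,0],[0,0,0]],
    [[0,-0.09,0],[0,0,0]],
    [[0,-0.13,0],[0,0,0]],
    [[0,-0.165,0],[0,0,0]],
    [[-0.03,-0.17,-0.005],[0,0,0]],
    [[-0.07,-0.17,-0.015],[0,0,0]],
    [[-0.11,-0.17,-0.025],[0,0,0]],
  ],
)

```text
clock: 10.53
ee_pos: [0.4826, 0.222, 0.2458]
tcp_rot: [-1.574, -0.001, 1.572]
force: [0.8, 0.3, -1.2]
opening: 0.0139
```

```bash
python3 -c "
from h import *
im=arm.read_camera('scene');cv2.imwrite('pics/s7.png',cv2.resize(im[130:280,200:380],None,fx=4,fy=4,interpolation=2))
go((.5309,-.0152,.24),1.57)"
```

```text
t 10.58 pos [0.4842 0.2152 0.2453] rpy [-1.574  0.003  1.567] q [ 0.28  0.3  -0.15  1.12 -0.    0.29] F [ 3.4 -4.8 -0.7] op 0.0141
  shift [-0.2302  0.0062 -0.0475] turn [ 0.0027 -0.0031 -0.0031] rows 5.6
```

View pics/s7.png

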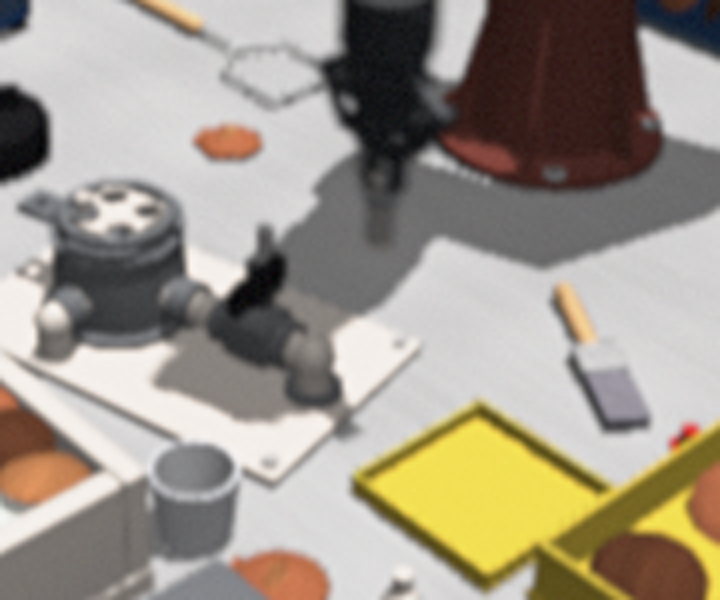

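Request:
jog_arm(
  motion=[
    [[-0.04,0.006,-0.01],[0,0,0]],
    [[-0.08,0.006,-0.02],[0,0,0]],
    [[-0.12,0.006,-0.03],[0,0,0]],
    [[-0.155,0.006,-0.036],[0,0,0]],
    [[-0.19,0.006,-0.042],[0,0,0]],
    [[-0.215,0.006,-0.0475],[0.003,-0.003,-0.003]],
    [[-0.2302,0.006,-0.0475],[0.003,-0.003,-0.003]],
    [[-0.2302,0.006,-0.0475],[0.003,-0.003,-0.003]],
  ],
)

```text
clock: 11.25
ee_pos: [0.531, -0.0182, 0.24]
tcp_rot: [-1.57, 0.001, 1.566]
force: [0.6, 0.3, -1.5]
opening: 0.0145
```

Request:
jog_arm(
  motion=[
    [[0,0,0],[0,0,0]],
    [[0,0,0],[0,0,0]],
    [[0,0,0],[0,0,0]],
  ],
)

```text
clock: 11.5
ee_pos: [0.5308, -0.0173, 0.2399]
tcp_rot: [-1.57, 0.001, 1.567]
force: [0.6, 0.4, -0.9]
opening: 0.014
```

```bash
python3 -c "
from h import *
go((.5309,-.0152,.192),1.57)"
```

```text
t 11.5 pos [ 0.5308 -0.0173  0.2399] rpy [-1.570e+00  1.000e-03  1.567e+00] q [-0.17  0.31 -0.16  1.11 -0.   -0.17] F [ 0.6  0.4 -0.9] op 0.014
  shift [ 0.0022  0.0479 -0.0001] turn [-0.0008 -0.0027 -0.0006] rows 1.2
```

Request:
jog_arm(
  motion=[
    [[0.0022,0.02,0],[0,-0.0027,-0.0006]],
    [[0.0022,0.035,0],[0,-0.0027,-0.0006]],
    [[0.0022,0.048,0],[0,-0.0027,-0.0006]],
    [[0.0022,0.048,0],[0,-0.0027,-0.0006]],
    [[0.0022,0.048,0],[0,-0.0027,-0.0006]],
    [[0.0022,0.048,0],[0,-0.0027,-0.0006]],
  ],
)

```text
clock: 12.0
ee_pos: [0.5312, -0.0146, 0.1928]
tcp_rot: [-1.571, 0.0, 1.571]
force: [0.5, -0.2, -0.6]
opening: 0.0141
```

```bash
python3 -c "
from h import *
go((.5309,-.0152,.179),1.57)"
```

```text
t 12.0 pos [ 0.5312 -0.0146  0.1928] rpy [-1.571  0.     1.571] q [-0.17  0.34 -0.24  0.99 -0.   -0.17] F [ 0.5 -0.2 -0.6] op 0.0141
  shift [-0.0006  0.0138  0.0003] turn [ 0.0001  0.001  -0.0001] rows 0.3
```

Request:
jog_arm(
  motion=[
    [[-0.0005,0.005,0.0003],[0,0.001,0]],
    [[-0.0005,0.009,0.0003],[0,0.001,0]],
    [[-0.0005,0.0135,0.0003],[0,0.001,0]],
    [[-0.0005,0.0135,0.0003],[0,0.001,0]],
  ],
)

```text
clock: 12.33
ee_pos: [0.5305, -0.0151, 0.1785]
tcp_rot: [-1.57, -0.0, 1.57]
force: [0.3, -0.1, 0.2]
opening: 0.0144
```

```bash
python3 -c "
from h import *
go((.5309,-.0152,.1415),1.57)"
```

```text
t 12.33 pos [ 0.5305 -0.0151  0.1785] rpy [-1.57 -0.    1.57] q [-0.17  0.35 -0.26  0.96 -0.   -0.17] F [ 0.3 -0.1  0.2] op 0.0144
  shift [-0.0001  0.037  -0.0005] turn [-0.0008 -0.0001  0.0001] rows 0.9
```

Request:
jog_arm(
  motion=[
    [[0,0.009,0],[0,0,0]],
    [[0,0.017,0],[0,0,0]],
    [[0,0.025,0],[0,0,0]],
    [[0,0.031,0],[0,0,0]],
    [[0,0.036,0],[0,0,0]],
    [[0,0.037,0],[0,0,0]],
    [[0,0.037,0],[0,0,0]],
    [[0,0.037,0],[0,0,0]],
  ],
)

```text
clock: 13.0
ee_pos: [0.5304, -0.0151, 0.1413]
tcp_rot: [-1.57, -0.0, 1.57]
force: [-0.7, -0.3, -0.4]
opening: 0.0143
```

Request:
jog_arm(
  motion=[
    [[0,0.0005,0],[0,0,0]],
    [[0,0.0005,0],[0,0,0]],
    [[0,0.0005,0],[0,0,0]],
    [[0,0,0],[0,0,0]],
    [[0,-0.02,0],[0,0,0]],
    [[0,-0.05,0],[0,0,0]],
    [[0,-0.08,0],[0,0,0]],
    [[0,-0.1,0],[0,0,0]],
  ],
  fingers=0.035,
)

```text
clock: 13.67
ee_pos: [0.5311, -0.0151, 0.244]
tcp_rot: [-1.572, 0.0, 1.57]
force: [0.7, -0.3, 0.5]
opening: 0.0348
```

```bash
python3 -c "
from h import *
go((.40,-.0152,.30),1.57)"
```

```text
t 13.67 pos [ 0.5311 -0.0151  0.244 ] rpy [-1.572  0.     1.57 ] q [-0.17  0.31 -0.15  1.11 -0.   -0.17] F [ 0.7 -0.3  0.5] op 0.0348
  shift [-0.0002 -0.0562  0.131 ] turn [ 0.0013 -0.0001 -0.0003] rows 3.4
```

Request:
jog_arm(
  motion=[
    [[0.03,-0.03,0.03],[0,0,0]],
    [[0.06,-0.056,0.06],[0,0,0]],
    [[0.09,-0.056,0.08],[0,0,0]],
    [[0.12,-0.056,0.1],[0,0,0]],
    [[0.15,-0.056,0.12],[0,0,0]],
    [[0.18,-0.056,0.14],[0,0,0]],
    [[0.21,-0.056,0.16],[0,0,0]],
    [[0.24,-0.056,0.17],[0,0,0]],
  ],
)

```text
clock: 14.33
ee_pos: [0.3589, 0.2262, 0.3002]
tcp_rot: [-1.572, 0.0, 1.57]
force: [0.9, 0.5, 0.7]
opening: 0.0351
```

```bash
python3 -c "
from h import *
a=arm.read_camera('top');b=arm.read_camera('scene')
cv2.imwrite('pics/topB.png',a);cv2.imwrite('pics/sceneB.png',b)
cv2.imwrite('pics/c6.png',cv2.resize(a[140:240,230:400],None,fx=4.6,fy=4.6,interpolation=2))
cv2.imwrite('pics/c7.png',cv2.resize(b[140:220,170:290],None,fx=6,fy=6,interpolation=2))
go((.4,0,.3),1.57)"
```

```text
t 14.43 pos [0.3595 0.2281 0.3   ] rpy [-1.572e+00 -1.000e-03  1.575e+00] q [ 0.39  0.07 -0.29  1.2   0.    0.39] F [ 0.7 -0.1 -0.3] op 0.0351
  shift [-2.283e-01 -1.000e-04 -3.960e-02] turn [0.0017 0.0046 0.0011] rows 5.6
```

View pics/c6.png

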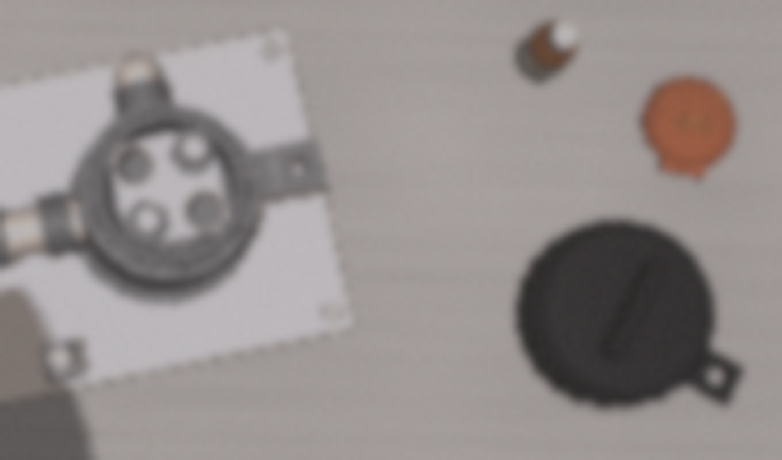

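View pics/c7.png

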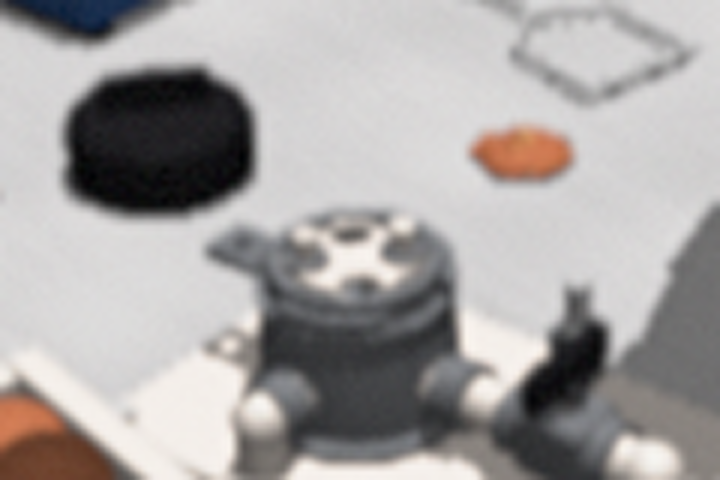

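```bash
cat > lid.py <<'E'
from h import *
a=cv2.imread('pics/topB.png');b=cv2.imread('pics/sceneB.png')
def f(c): return ((c[0]+.5)/4.6-.5+230,(c[1]+.5)/4.6-.5+140)
h1,h2=onz('top',f((648,268)),.081),onz('top',f((608,355)),.081)
e=onz('top',f((716,376)),.006)
print("handle",h1.round(4),h2.round(4),(h1+h2)/2,np.linalg.norm(h1-h2),"ang",np.rad2deg(np.arctan2(*(h1-h2)[[1,0]])))
print("ear",e)
g=cv2.cvtColor(a,cv2.COLOR_BGR2GRAY)
m=((g<95)*255).astype(np.uint8)[160:240,330:400]
m=cv2.morphologyEx(m,cv2.MORPH_OPEN,cv2.getStructuringElement(2,(13,13)))
c=max(cv2.findContours(m,cv2.RETR_EXTERNAL,cv2.CHAIN_APPROX_NONE)[0],key=cv2.contourArea)
el=cv2.fitEllipse(c);print(el)
u=np.array(el[0])+[330,160]
print(u,"z54",onz('top',u,.054),"z27",onz('top',u,.027), "z0",onz('top',u,0.0))
M=(h1+h2)/2
# ear dir
d=e-onz('top',u,.03);print("ear ang",np.rad2deg(np.arctan2(d[1],d[0])),np.linalg.norm(d[:2]))
G=cv2.resize(g[170:235,340:395],None,fx=10,fy=9,interpolation=cv2.INTER_CUBIC)
cv2.imwrite('pics/c8.png',np.clip((G.astype(float)-30)*5,0,255).astype(np.uint8))
E
python3 lid.py
```

```text
handle [ 0.5132 -0.366   0.081 ] [ 0.4522 -0.337   0.081 ] [ 0.48267324 -0.35151459  0.081     ] 0.0675568698170885 ang -25.371619878638526
ear [ 0.44334243 -0.44050798  0.006     ]
((33.42274475097656, 47.906612396240234), (39.2799072265625, 42.36909484863281), 100.33868408203125)
[363.42274475 207.9066124 ] z54 [ 0.48277799 -0.35142415  0.054     ] z27 [ 0.48508137 -0.36010891  0.027     ] z0 [ 0.48738475 -0.36879366  0.        ]
ear ang -117.01450655015648 0.09132879329021651
```

View pics/c8.png

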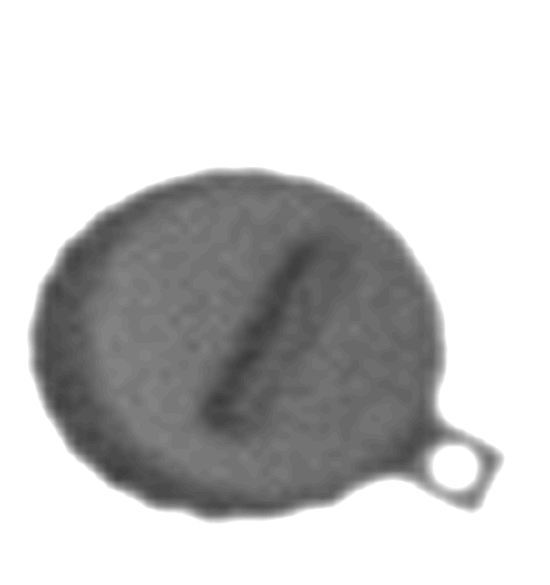

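```bash
cat >> lid.py <<'E'
print('---')
f2=lambda c:((c[0]+.5)/10-.5+340,(c[1]+.5)/9-.5+170)
for c in[(288,337),(330,255),(245,420)]: print(f2(c),onz('top',f2(c),.081).round(4))
s1,s2=onz('top',f2((305,245)),.068),onz('top',f2((215,412)),.068);d=s1-s2;print("streak ang",np.rad2deg(np.arctan2(d[1],d[0])),(s1+s2)/2)
# hole of ear
w=np.clip(g.astype(float)-100,0,None);yy,xx=np.mgrid[0:384,0:512];k=np.hypot(xx-f2((455,467))[0],yy-f2((455,467))[1])<2.5
v=((w*k*xx).sum()/(w*k).sum(),(w*k*yy).sum()/(w*k).sum());e=onz('top',v,.003);print("ear",v,e)
# outline: right/top half vs disc z=.054, left/bottom vs disc z~0.
m2=((cv2.resize(g,None,fx=4,fy=4,interpolation=cv2.INTER_CUBIC)<100)*255).astype(np.uint8)
m2=cv2.morphologyEx(m2,cv2.MORPH_OPEN,cv2.getStructuringElement(2,(61,61)))
cs=[c for c in cv2.findContours(m2,cv2.RETR_EXTERNAL,cv2.CHAIN_APPROX_NONE)[0] if cv2.contourArea(c)>8000]
c=min(cs,key=lambda c:np.hypot(*(c.mean(0)[0]/4-[363,208])))[:,0].astype(float)
c=(c+.5)/4-.5
from scipy.optimize import least_squares
def fit(sel,z):
    W=np.array([onz('top',p,z)[:2] for p in c[sel]])
    r=least_squares(lambda p:np.hypot(*(W-p[:2]).T)-.066,[.485,-.355]);return r.x.round(4),np.sqrt(np.mean(r.fun**2)).round(5)
ctr=c.mean(0)
ang=np.rad2deg(np.arctan2(-(c[:,1]-ctr[1]),c[:,0]-ctr[0]))
print("right/top disc",fit((ang>-20)&(ang<80),.054));print("left",fit((abs(ang)>120),.0),fit((abs(ang)>120),.005))
E
python3 lid.py|sed -n '/---/,$p'
```

```text
---
(368.35, 207.0) [ 0.4838 -0.3586  0.081 ]
(372.55, 197.88888888888889) [ 0.5133 -0.3727  0.081 ]
(364.05, 216.22222222222223) [ 0.4541 -0.3443  0.081 ]
streak ang -26.49751218447077 [ 0.48785298 -0.35398262  0.068     ]
ear (np.float64(385.0413223140496), np.float64(221.39669421487602)) [ 0.44330744 -0.44089916  0.003     ]
right/top disc (array([ 0.4837, -0.3553]), np.float64(0.00042))
left (array([ 0.4859, -0.3612]), np.float64(0.00034)) (array([ 0.4855, -0.3599]), np.float64(0.00032))
```

```bash
python3 -c "
from h import *
go((.4842,-.358,.17),1.117)"
```

```text
t 14.43 pos [0.3595 0.2281 0.3   ] rpy [-1.572e+00 -1.000e-03  1.575e+00] q [ 0.39  0.07 -0.29  1.2   0.    0.39] F [ 0.7 -0.1 -0.3] op 0.0351
  shift [-0.5867  0.1296 -0.1222] turn [0.0014 0.4576 0.0014] rows 14.7
```

Request:
jog_arm(
  motion=[
    [[-0.03,0,-0.008],[0,0.04,0]],
    [[-0.07,0,-0.016],[0,0.08,0]],
    [[-0.11,0,-0.024],[0,0.12,0]],
    [[-0.15,0,-0.032],[0,0.16,0]],
    [[-0.19,0,-0.04],[0,0.2,0]],
    [[-0.23,0,-0.048],[0,0.24,0]],
    [[-0.27,0,-0.056],[0,0.28,0]],
    [[-0.31,0,-0.064],[0,0.32,0]],
  ],
  fingers=0.045,
)

```text
clock: 15.1
ee_pos: [0.4245, -0.0844, 0.3001]
tcp_rot: [-1.573, -0.001, 1.252]
force: [1.5, -0.0, 0.0]
opening: 0.0447
```

```bash
python3 -c "
from h import *
go((.4842,-.358,.17),1.117)"
```

```text
t 15.1 pos [ 0.4245 -0.0844  0.3001] rpy [-1.573e+00 -1.000e-03  1.252e+00] q [-0.37  0.09 -0.28  1.2   0.   -0.05] F [ 1.5 -0.   0. ] op 0.0447
  shift [-0.2412  0.1301 -0.1422] turn [0.002  0.1349 0.0015] rows 7.4
```

Request:
jog_arm(
  motion=[
    [[-0.04,0.02,-0.024],[0,0.03,0]],
    [[-0.08,0.04,-0.047],[0,0.05,0]],
    [[-0.11,0.06,-0.065],[0,0.08,0]],
    [[-0.145,0.08,-0.086],[0,0.1,0]],
    [[-0.18,0.1,-0.107],[0,0.12,0]],
    [[-0.21,0.12,-0.125],[0.002,0.135,0.001]],
    [[-0.235,0.13,-0.139],[0.002,0.135,0.001]],
    [[-0.2412,0.13,-0.1422],[0.002,0.135,0.001]],
  ],
)

```text
clock: 15.77
ee_pos: [0.4831, -0.3619, 0.167]
tcp_rot: [-1.569, -0.0, 1.114]
force: [-0.5, 1.0, -0.0]
opening: 0.0454
```

Request:
jog_arm(
  motion=[
    [[0,0,0],[0,0,0]],
    [[0,0,0],[0,0,0]],
    [[0,0,0],[0,0,0]],
  ],
)

```text
clock: 16.02
ee_pos: [0.4825, -0.3617, 0.1669]
tcp_rot: [-1.568, -0.001, 1.114]
force: [-0.1, 0.0, -0.1]
opening: 0.0449
```

```bash
python3 -c "
from h import *
b=arm.read_camera('scene')
cv2.imwrite('pics/s9.png',cv2.resize(b[80:200,150:270],None,fx=5,fy=5,interpolation=2))
go((.4842,-.358,.1),1.117)"
```

```text
t 16.07 pos [ 0.4829 -0.3613  0.1675] rpy [-1.569 -0.     1.115] q [-0.76  0.49 -0.07  1.01 -0.   -0.31] F [ 0.2  0.1 -0.5] op 0.0451
  shift [0.0035 0.0675 0.0001] turn [-0.0022 -0.0024  0.0004] rows 1.6
```

View pics/s9.png

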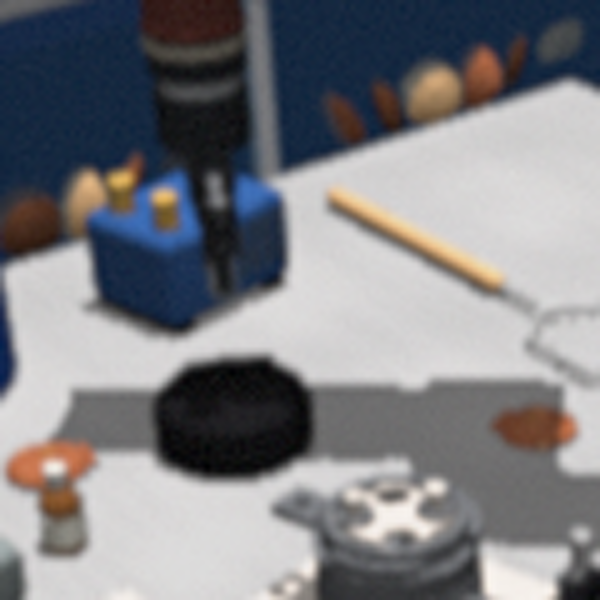

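Request:
jog_arm(
  motion=[
    [[0.0035,0.02,0],[-0.002,-0.002,0]],
    [[0.0035,0.04,0],[-0.002,-0.002,0]],
    [[0.0035,0.055,0],[-0.002,-0.002,0]],
    [[0.0035,0.0675,0],[-0.002,-0.002,0]],
    [[0.0035,0.0675,0],[-0.002,-0.002,0]],
    [[0.0035,0.0675,0],[-0.002,-0.002,0]],
    [[0.0035,0.0675,0],[-0.002,-0.002,0]],
  ],
)

```text
clock: 16.65
ee_pos: [0.4849, -0.3579, 0.1014]
tcp_rot: [-1.572, -0.0, 1.117]
force: [0.0, 0.9, -0.4]
opening: 0.045
```

```bash
python3 -c "
from h import *
go((.4842,-.358,.078),1.117)"
```

```text
t 16.65 pos [ 0.4849 -0.3579  0.1014] rpy [-1.572 -0.     1.117] q [-0.76  0.55 -0.16  0.86  0.   -0.3 ] F [ 0.   0.9 -0.4] op 0.045
  shift [-0.0004  0.0234  0.0006] turn [0.0014 0.0004 0.    ] rows 0.6
```

Request:
jog_arm(
  motion=[
    [[-0.0004,0.01,0.0005],[0.001,0,0]],
    [[-0.0004,0.018,0.0005],[0.001,0,0]],
    [[-0.0004,0.0234,0.0005],[0.001,0,0]],
    [[-0.0004,0.0234,0.0005],[0.001,0,0]],
    [[-0.0004,0.0234,0.0005],[0.001,0,0]],
  ],
)

```text
clock: 17.07
ee_pos: [0.484, -0.3578, 0.0775]
tcp_rot: [-1.57, -0.0, 1.117]
force: [0.5, 0.0, -0.5]
opening: 0.045
```

Request:
jog_arm(
  motion=[
    [[0,0,0],[0,0,0]],
    [[0,0,0],[0,0,0]],
    [[0,0,0],[0,0,0]],
    [[0,0,0],[0,0,0]],
    [[0,0,0],[0,0,0]],
    [[0,0,0],[0,0,0]],
  ],
  fingers=0.0,
  force=40,
)

```text
clock: 17.57
ee_pos: [0.4841, -0.358, 0.0778]
tcp_rot: [-1.571, -0.0, 1.117]
force: [-0.4, -0.2, 2.7]
opening: 0.013
```

```bash
python3 -c "
from h import *
a=arm.read_camera('top')
cv2.imwrite('pics/t9.png',cv2.resize(a[160:240,330:410],None,fx=7,fy=7,interpolation=2))
print(arm.read_state()['moment'])
go((.4842,-.358,.2),1.117)"
```

```text
[-0.06911488  0.14013192 -0.09430922]
t 17.62 pos [ 0.4841 -0.358   0.0778] rpy [-1.571 -0.     1.117] q [-0.76  0.58 -0.19  0.81 -0.   -0.3 ] F [-0.4 -0.2  4.1] op 0.0134
  shift [ 0.000e+00 -1.222e-01 -1.000e-04] turn [-0.0002  0.0002  0.0001] rows 2.9
```

View pics/t9.png

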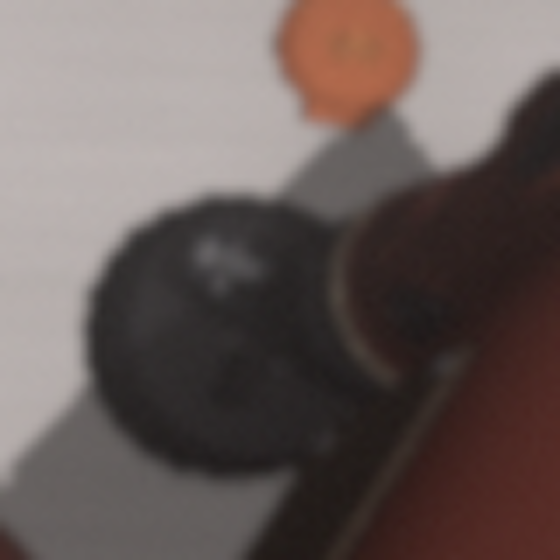

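Request:
jog_arm(
  motion=[
    [[0,0,0],[0,0,0]],
    [[0,0,0],[0,0,0]],
    [[0,-0.01,0],[0,0,0]],
    [[0,-0.03,0],[0,0,0]],
    [[0,-0.06,0],[0,0,0]],
    [[0,-0.09,0],[0,0,0]],
    [[0,-0.13,0],[0,0,0]],
    [[0,-0.165,0],[0,0,0]],
  ],
  force=80,
)

```text
clock: 18.28
ee_pos: [0.4837, -0.3575, 0.245]
tcp_rot: [-1.57, -0.0, 1.117]
force: [1.9, -1.0, -4.0]
opening: 0.0122
```

```bash
python3 -c "
from h import *
print(arm.read_state()['moment'])
go((.555,-.030,.245),1.805)"
```

```text
[-0.14435784 -0.10421071  0.00231456]
t 18.28 pos [ 0.4837 -0.3575  0.245 ] rpy [-1.57  -0.     1.117] q [-0.76  0.44  0.06  1.19  0.   -0.3 ] F [ 1.9 -1.  -4. ] op 0.0122
  shift [3.256e-01 1.000e-04 7.930e-02] turn [-7.000e-04 -6.877e-01  6.000e-04] rows 8.0
```

Request:
jog_arm(
  motion=[
    [[0.03,0,0.0073],[0,-0.06,0]],
    [[0.06,0,0.0146],[0,-0.12,0]],
    [[0.1,0,0.0244],[0,-0.2,0]],
    [[0.14,0,0.034],[0,-0.28,0]],
    [[0.18,0,0.0438],[0,-0.37,0]],
    [[0.22,0,0.0536],[0,-0.45,0]],
    [[0.255,0,0.062],[0,-0.53,0]],
    [[0.285,0,0.0694],[0,-0.6,0]],
  ],
)

```text
clock: 18.95
ee_pos: [0.5458, -0.0681, 0.2455]
tcp_rot: [-1.57, -0.002, 1.723]
force: [1.4, -0.3, -2.5]
opening: 0.0123
```

```bash
python3 -c "
from h import *
go((.555,-.030,.245),1.805)"
```

```text
t 18.95 pos [ 0.5458 -0.0681  0.2455] rpy [-1.57  -0.002  1.723] q [-0.26  0.34 -0.09  1.14  0.   -0.41] F [ 1.4 -0.3 -2.5] op 0.0123
  shift [ 0.0363  0.0005 -0.0148] turn [-0.0008 -0.0824  0.0015] rows 0.9
```

Request:
jog_arm(
  motion=[
    [[0.02,0,-0.008],[0,-0.04,0]],
    [[0.033,0,-0.0135],[0,-0.075,0]],
    [[0.0363,0,-0.0148],[0,-0.0824,0.001]],
    [[0.0363,0,-0.0148],[0,-0.0824,0.001]],
    [[0.0363,0,-0.0148],[0,-0.0824,0.001]],
    [[0.0363,0,-0.0148],[0,-0.0824,0.001]],
  ],
)

```text
clock: 19.45
ee_pos: [0.5547, -0.031, 0.2455]
tcp_rot: [-1.57, -0.0, 1.803]
force: [0.2, -0.6, -2.8]
opening: 0.0123
```

```bash
python3 -c "
from h import *
b=arm.read_camera('scene')
cv2.imwrite('pics/s10.png',cv2.resize(b[110:220,170:280],None,fx=6,fy=5.4,interpolation=2))
go((.555,-.030,.20),1.805)"
```

```text
t 19.5 pos [ 0.5547 -0.031   0.2455] rpy [-1.57  -0.     1.803] q [-0.19  0.35 -0.08  1.14 -0.   -0.42] F [ 0.1 -0.2 -2.7] op 0.0127
  shift [ 0.0009  0.0455 -0.0006] turn [-0.0011 -0.002   0.0005] rows 1.1
```

View pics/s10.png

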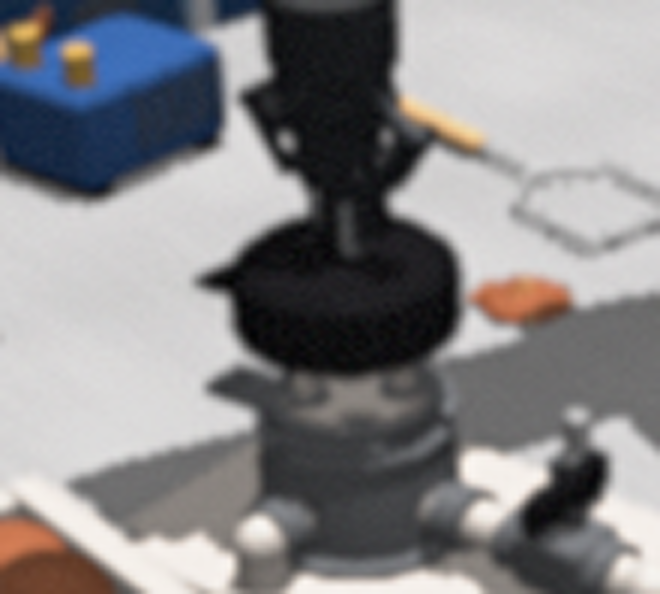

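```bash
python3 - <<'E'
from h import *
b=arm.read_camera('scene');g=cv2.cvtColor(b,cv2.COLOR_BGR2GRAY).astype(float)
s=arm.read_state();p=s["ee_pos"];zo=p[2]-.0778
th=np.linspace(0,2*np.pi,720)
def ext(c,r,z0,z1):
    P_=np.vstack([np.c_[c[0]+r*np.cos(th),c[1]+r*np.sin(th),0*th+z] for z in(z0,z1)])
    return proj('scene',P_)
def edges(row,cx,inner,thr=None,w=30):
    # subpixel crossing outward from inside
    pr=g[row]
    out=[]
    for sgn in(-1,1):
        x=cx
        i=int(cx+sgn*inner)
        while pr[i]<thr: i+=sgn
        out.append(i-sgn+sgn*(thr-pr[i-sgn])/(pr[i]-pr[i-sgn]))
    return out
for dz in(.02,.03,.04):
    z=zo+dz
    c=proj('scene',[[p[0],p[1],z]])[0]
    Q=ext(p[:2],.066,z,z); print("pred",Q[:,0].min().round(2),Q[:,0].max().round(2),"mid",((Q[:,0].min()+Q[:,0].max())/2).round(2))
    row=int(round(Q[Q[:,0].argmin(),1])); e=edges(row,c[0],12,100);print(" row",row,"meas",np.round(e,2),"mid",np.mean(e).round(2))
# canister body, z .06.. radius .062 grey vs background
for z in(.075,.085,.1):
    Q=ext((.555,-.03),.062 if z<.09 else .054,z,z);print("can pred",Q[:,0].min().round(2),Q[:,0].max().round(2),"row",Q[Q[:,0].argmin(),1])
    r=int(round(Q[Q[:,0].argmin(),1]));print(g[r,208:222].astype(int),g[r,238:256].astype(int))
E
```

```text
pred 208.6 246.53 mid 227.56
 row 165 meas [208.06 246.1 ] mid 227.08
pred 208.39 246.45 mid 227.42
 row 163 meas [204.79 246.04] mid 225.42
pred 208.17 246.38 mid 227.28
 row 160 meas [204.94 245.94] mid 225.44
can pred 212.07 246.3 row 192.04262653033965
[110 111 116 121 110  83  58  56  55  55  59  63  60  60] [ 76  95 105 107  93  69  50  60  95 125 140 138 135 131 120 110 109 115]
can pred 211.88 246.23 row 189.73979778981786
[171 148 134 129 106  76  64  58  59  61  59  60  58  60] [ 52  58  71  92 107 110  93  76  91 107 108 106 104 104 104 110 108 110]
can pred 213.83 243.9 row 186.0562669680493
[214 210 199 180 132  81  57  59  66  75  83  93 101 116] [ 84  78  67  59  55  80 104 106 103 107 111 108 108 109 108 107 109 110]
```

```bash
python3 -c "
from h import *
go((.5535,-.0303,.20),1.805)"
```

```text
t 19.55 pos [ 0.5547 -0.031   0.2455] rpy [-1.57  -0.     1.803] q [-0.19  0.35 -0.08  1.14  0.   -0.42] F [-0.3 -0.9 -2.3] op 0.0126
  shift [0.0009 0.0455 0.001 ] turn [-0.001  -0.0019  0.0005] rows 1.1
```

Request:
jog_arm(
  motion=[
    [[0.0009,0.015,0.001],[-0.001,-0.002,0]],
    [[0.0009,0.03,0.001],[-0.001,-0.002,0]],
    [[0.0009,0.04,0.001],[-0.001,-0.002,0]],
    [[0.0009,0.0455,0.001],[-0.001,-0.002,0]],
    [[0.0009,0.0455,0.001],[-0.001,-0.002,0]],
    [[0.0009,0.0455,0.001],[-0.001,-0.002,0]],
  ],
)

```text
clock: 20.05
ee_pos: [0.5536, -0.0306, 0.2002]
tcp_rot: [-1.571, -0.001, 1.805]
force: [0.3, 0.3, -2.9]
opening: 0.0124
```

```bash
python3 -c "
from h import *
print(arm.read_state()['moment'])
go((.5535,-.0303,.19),1.805)"
```

```text
[0.04277631 0.02266415 0.00295324]
t 20.05 pos [ 0.5536 -0.0306  0.2002] rpy [-1.571e+00 -1.000e-03  1.805e+00] q [-0.19  0.38 -0.16  1.03  0.   -0.42] F [ 0.3  0.3 -2.9] op 0.0124
  shift [0.0003 0.0102 0.    ] turn [-0.0001 -0.0004  0.0005] rows 0.2
```

Request:
jog_arm(
  motion=[
    [[0,0.003,0],[0,0,0]],
    [[0,0.006,0],[0,0,0]],
    [[0,0.0085,0],[0,0,0]],
    [[0,0.0105,0],[0,0,0]],
    [[0,0.0105,0],[0,0,0]],
    [[0,0.0105,0],[0,0,0]],
  ],
)

```text
clock: 20.55
ee_pos: [0.5535, -0.0305, 0.1896]
tcp_rot: [-1.571, -0.001, 1.805]
force: [-0.5, -0.1, -3.8]
opening: 0.0122
```

```bash
python3 -c "
from h import *
print(arm.read_state()['moment'])
go((.5535,-.0303,.187),1.805)"
```

```text
[0.05768466 0.01144763 0.0129912 ]
t 20.55 pos [ 0.5535 -0.0305  0.1896] rpy [-1.571e+00 -1.000e-03  1.805e+00] q [-0.19  0.39 -0.18  1.01  0.   -0.42] F [-0.5 -0.1 -3.8] op 0.0122
  shift [ 0.0002  0.0026 -0.    ] turn [-0.0002 -0.0003  0.0006] rows 0.1
```

Request:
jog_arm(
  motion=[
    [[0,0.0015,0],[0,0,0]],
    [[0,0.003,0],[0,0,0]],
    [[0,0.0045,0],[0,0,0]],
    [[0,0.0045,0],[0,0,0]],
    [[0,0.0045,0],[0,0,0]],
  ],
)

```text
clock: 20.97
ee_pos: [0.5536, -0.0305, 0.1858]
tcp_rot: [-1.571, -0.0, 1.805]
force: [-2.1, 1.1, 5.4]
opening: 0.0125
```

```bash
python3 -c "
from h import *
print(arm.read_state()['moment'])
go((.5535,-.0303,.185),1.805)"
```

```text
[ 0.13486178  0.51344762 -0.01553647]
t 20.97 pos [ 0.5536 -0.0305  0.1858] rpy [-1.571 -0.     1.805] q [-0.19  0.39 -0.19  1.    0.   -0.42] F [-2.1  1.1  5.4] op 0.0125
  shift [0.0002 0.0008 0.0001] turn [ 0.0004 -0.0003  0.0004] rows 0.0
```

Request:
jog_arm(
  motion=[
    [[0,0,0],[0,-0.05,0]],
    [[0,0,0],[0,-0.12,0]],
    [[0,0,0],[0,-0.2,0]],
    [[0,0,0],[0,-0.28,0]],
    [[0,0,0],[0,-0.36,0]],
    [[0,0,0],[0,-0.43,0]],
    [[0,0,0],[0,-0.48,0]],
    [[0,0,0],[0,-0.5,0]],
  ],
)

```text
clock: 21.63
ee_pos: [0.5537, -0.0305, 0.1859]
tcp_rot: [-1.571, 0.0, 2.307]
force: [-0.2, 0.4, -1.1]
opening: 0.0125
```

```bash
python3 -c "
from h import *
print(arm.read_state()['moment'])
go((.5535,-.0303,.1855),3.08)"
```

```text
[-0.05517354  0.02390586 -0.01646443]
t 21.63 pos [ 0.5537 -0.0305  0.1859] rpy [-1.571  0.     2.307] q [-0.19  0.39 -0.19  1.    0.   -0.92] F [-0.2  0.4 -1.1] op 0.0125
  shift [0.0003 0.0004 0.    ] turn [ 6.000e-04 -7.727e-01 -3.000e-04] rows 6.2
```

Request:
jog_arm(
  motion=[
    [[0,0.0005,0],[0,-0.1,0]],
    [[0,0.0005,0],[0,-0.2,0]],
    [[0,0.0005,0],[0,-0.3,0]],
    [[0,0.0005,0],[0,-0.42,0]],
    [[0,0.0005,0],[0,-0.54,0]],
    [[0,0.0005,0],[0,-0.65,0]],
    [[0,0.0005,0],[0,-0.74,0]],
    [[0,0.0005,0],[0,-0.772,0]],
  ],
)

```text
clock: 22.3
ee_pos: [0.5537, -0.0305, 0.1853]
tcp_rot: [-1.571, 0.001, 3.084]
force: [-0.1, 0.0, -3.3]
opening: 0.0123
```

```bash
python3 -c "
from h import *
print(arm.read_state()['moment'])
go((.5545,-.0300,.1755),3.08)"
```

```text
[-0.01250898  0.02111345  0.00070654]
t 22.3 pos [ 0.5537 -0.0305  0.1853] rpy [-1.571e+00  1.000e-03  3.084e+00] q [-0.19  0.39 -0.19  0.99  0.   -1.7 ] F [-0.1  0.  -3.3] op 0.0123
  shift [-0.0008  0.0098 -0.0006] turn [ 0.0004  0.0036 -0.0006] rows 0.2
```

Request:
jog_arm(
  motion=[
    [[0,0.003,0],[0,0,0]],
    [[0,0.006,0],[0,0,0]],
    [[0,0.008,0],[0,0,0]],
    [[0,0.0095,0],[0,0,0]],
    [[0,0.0105,0],[0,0,0]],
    [[0,0.0105,0],[0,0,0]],
  ],
)

```text
clock: 22.8
ee_pos: [0.5536, -0.0305, 0.1753]
tcp_rot: [-1.571, 0.001, 3.083]
force: [-2.7, 0.3, 3.8]
opening: 0.0124
```

```bash
python3 -c "
from h import *
print(arm.read_state()['moment'])
go((.5537,-.0305,.1753),3.08)"
```

```text
[0.04440314 0.53493604 0.02540822]
t 22.8 pos [ 0.5536 -0.0305  0.1753] rpy [-1.571e+00  1.000e-03  3.083e+00] q [-0.19  0.4  -0.2   0.97  0.   -1.7 ] F [-2.7  0.3  3.8] op 0.0124
  shift [-0.0001  0.     -0.    ] turn [ 0.0002  0.0028 -0.0008] rows 0.0
```

Request:
jog_arm(
  motion=[
    [[0,0,0],[0,0.06,0]],
    [[0,0,0],[0,0.13,0]],
    [[0,0,0],[0,0.2,0]],
    [[0,0.0003,0],[0,0.28,0]],
    [[0,0.0006,0],[0,0.36,0]],
    [[0,0.0009,0],[0,0.43,0]],
    [[0,0.0011,0],[0,0.48,0]],
    [[0,0.0012,0],[0,0.5,0]],
  ],
)

```text
clock: 23.47
ee_pos: [0.5541, -0.0307, 0.1747]
tcp_rot: [-1.572, 0.002, 2.58]
force: [-0.1, -1.2, 3.5]
opening: 0.0124
```

```bash
python3 -c "
from h import *
print(arm.read_state()['moment'])
go((.5537,-.0305,.1713),1.805)"
```

```text
[-0.17515244  0.0790085   0.19600488]
t 23.47 pos [ 0.5541 -0.0307  0.1747] rpy [-1.572e+00  2.000e-03  2.580e+00] q [-0.19  0.4  -0.2   0.97  0.   -1.2 ] F [-0.1 -1.2  3.5] op 0.0124
  shift [0.0005 0.0034 0.    ] turn [ 0.0015  0.7748 -0.0015] rows 6.2
```

Request:
jog_arm(
  motion=[
    [[0,0.0004,0],[0.001,0.08,-0.001]],
    [[0,0.0008,0],[0.001,0.16,-0.001]],
    [[0,0.0012,0],[0.001,0.25,-0.001]],
    [[0,0.0016,0],[0.001,0.34,-0.001]],
    [[0,0.002,0],[0.001,0.43,-0.001]],
    [[0,0.0024,0],[0.001,0.52,-0.001]],
    [[0,0.0028,0],[0.001,0.6,-0.001]],
    [[0,0.0029,0],[0.001,0.64,-0.001]],
  ],
)

```text
clock: 24.13
ee_pos: [0.5544, -0.0309, 0.1723]
tcp_rot: [-1.572, 0.001, 1.936]
force: [-0.7, -1.1, 4.0]
opening: 0.0123
```

```bash
python3 -c "
from h import *
print(arm.read_state()['moment'])
go((.5537,-.0305,.1713),1.805)"
```

```text
[-0.16518385  0.29484296  0.3009895 ]
t 24.13 pos [ 0.5544 -0.0309  0.1723] rpy [-1.572e+00  1.000e-03  1.936e+00] q [-0.19  0.4  -0.21  0.96 -0.   -0.55] F [-0.7 -1.1  4. ] op 0.0123
  shift [0.0006 0.001  0.0005] turn [ 0.0013  0.131  -0.001 ] rows 1.0
```

Now turn on to the stop, slightly beyond, watching the moment.

Request:
jog_arm(
  motion=[
    [[0,0.0004,0],[0.001,0.05,-0.001]],
    [[0,0.0007,0],[0.001,0.09,-0.001]],
    [[0,0.001,0],[0.001,0.12,-0.001]],
    [[0,0.001,0],[0.001,0.135,-0.001]],
    [[0,0.001,0],[0.001,0.135,-0.001]],
  ],
)

```text
clock: 24.55
ee_pos: [0.5544, -0.0304, 0.1718]
tcp_rot: [-1.572, -0.0, 1.802]
force: [-1.8, 1.0, 5.5]
opening: 0.0123
```

```bash
python3 -c "
from h import *
print(arm.read_state()['moment'])
go((.5537,-.0305,.1713),1.785)"
```

```text
[0.29076252 0.47222112 0.91753784]
t 24.55 pos [ 0.5544 -0.0304  0.1718] rpy [-1.572 -0.     1.802] q [-0.19  0.4  -0.21  0.96  0.   -0.42] F [-1.8  1.   5.5] op 0.0123
  shift [0.0001 0.0005 0.0007] turn [0.0008 0.017  0.0004] rows 0.1
```

Request:
jog_arm(
  motion=[
    [[0,0,0],[0,0.02,0]],
    [[0,0,0],[0,0.03,0]],
    [[0,0,0],[0,0.04,0]],
    [[0,0,0],[0,0.04,0]],
  ],
)

```text
clock: 24.88
ee_pos: [0.5542, -0.0303, 0.1719]
tcp_rot: [-1.571, -0.001, 1.763]
force: [-2.7, 1.0, 3.2]
opening: 0.0125
```

```bash
python3 -c "
from h import *
print(arm.read_state()['moment'])
go((.5537,-.0305,.1713),1.785)"
```

```text
[0.02293041 0.59902845 1.98480604]
t 24.88 pos [ 0.5542 -0.0303  0.1719] rpy [-1.571e+00 -1.000e-03  1.763e+00] q [-0.19  0.4  -0.21  0.96  0.   -0.38] F [-2.7  1.   3.2] op 0.0125
  shift [-0.0001  0.0006  0.0006] turn [ 0.0004 -0.0224  0.0005] rows 0.2
```

Request:
jog_arm(
  motion=[
    [[0,0,0],[0,0,0]],
    [[0,0,0],[0,0,0]],
    [[0,0,0],[0,0,0]],
    [[0,-0.02,0],[0,0,0]],
    [[0,-0.05,0],[0,0,0]],
    [[0,-0.08,0],[0,0,0]],
    [[0.02,-0.11,0],[0,0,0]],
    [[0.06,-0.12,0],[0,0,0]],
  ],
  fingers=0.045,
)

```text
clock: 25.55
ee_pos: [0.5451, 0.0261, 0.2959]
tcp_rot: [-1.577, 0.002, 1.757]
force: [1.6, 1.1, -0.2]
opening: 0.045
```

```bash
python3 -c "
from h import *
go((.36,.22,.3),1.76)"
```

```text
t 25.55 pos [0.5451 0.0261 0.2959] rpy [-1.577  0.002  1.757] q [-0.09  0.31 -0.01  1.25 -0.   -0.27] F [ 1.6  1.1 -0.2] op 0.045
  shift [ 0.2248 -0.0055  0.1459] turn [ 0.0063 -0.0027 -0.0022] rows 6.4
```

Request:
jog_arm(
  motion=[
    [[0.03,0,0.02],[0,0,0]],
    [[0.065,0,0.042],[0,0,0]],
    [[0.1,0,0.065],[0,0,0]],
    [[0.135,0,0.087],[0,0,0]],
    [[0.165,0,0.107],[0,0,0]],
    [[0.195,0,0.126],[0,0,0]],
    [[0.22,0,0.14],[0,0,0]],
    [[0.22,0,0.14],[0,0,0]],
  ],
)

```text
clock: 26.22
ee_pos: [0.3638, 0.219, 0.2949]
tcp_rot: [-1.577, 0.001, 1.76]
force: [0.2, 0.5, -0.4]
opening: 0.0452
```

```bash
python3 - <<'E'
from h import *
a=arm.read_camera('top');b=arm.read_camera('scene')
cv2.imwrite('pics/topC.png',a);cv2.imwrite('pics/sceneC.png',b)
c=lambda im,y0,y1,x0,x1,f:cv2.resize(im[y0:y1,x0:x1],None,fx=f,fy=f,interpolation=2)
cv2.imwrite('pics/c10.png',c(a,150,230,230,320,8))
cv2.imwrite('pics/c11.png',c(b,140,220,180,280,7))
E
```

```text
(no output)
```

View pics/c10.png

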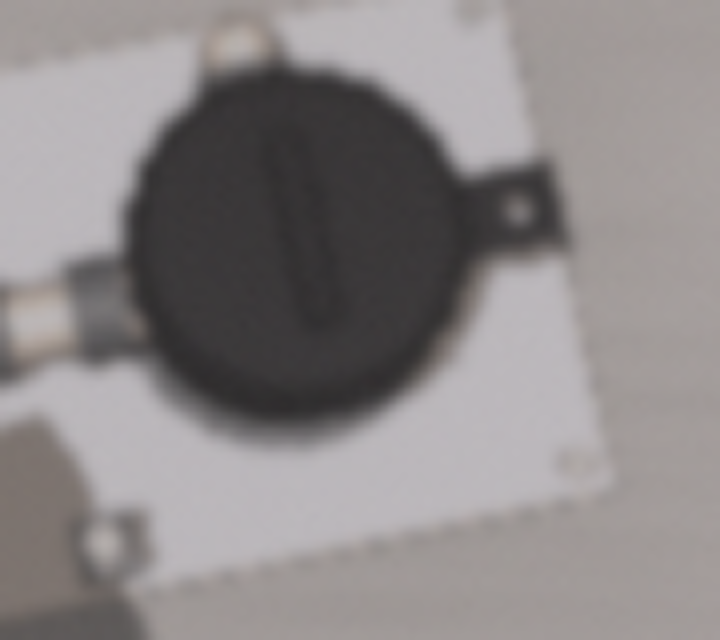

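View pics/c11.png

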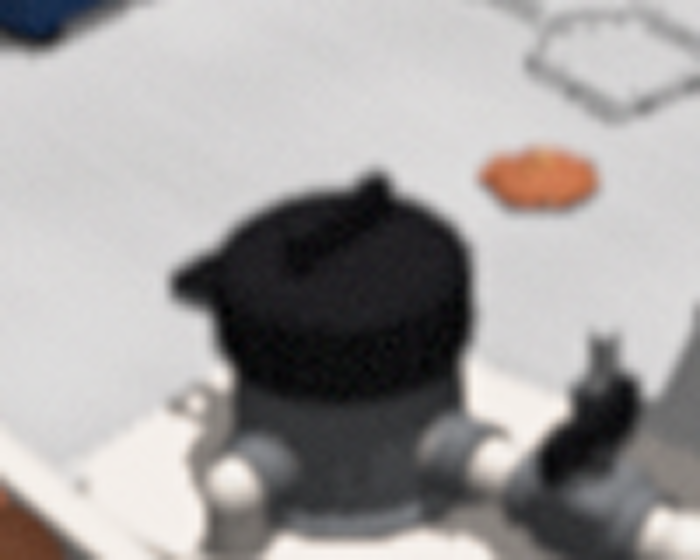

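```bash
python3 - <<'E'
from h import *
def cen(im,u,r,bright,thr):
    g=cv2.cvtColor(im,cv2.COLOR_BGR2GRAY).astype(float);yy,xx=np.mgrid[0:384,0:512];v=np.array(u,float)
    for _ in range(5):
        k=np.hypot(xx-v[0],yy-v[1])<r;w=np.clip((g-thr) if bright else (thr-g),0,None)*k
        v=np.array([(w*xx).sum(),(w*yy).sum()])/w.sum()
    return v
B=cv2.imread('pics/topB.png');C=cv2.imread('pics/topC.png');A=cv2.imread('pics/top0.png')
f=lambda c:((c[0]+.5)/8-.5+230,(c[1]+.5)/8-.5+150)
v=cen(C,f((519,210)),3,True,70);print("thru",v,onz('top',v,.0995),onz('top',v,.0935),onz('top',v,.0835))
u=((298+.5)/4.6-.5+230,(169+.5)/4.6-.5+140)
v=cen(B,u,2.5,True,125);print("eye",u,v,onz('top',v,.0915))
o=np.array([.555,-.03])
for y in(13,13.4,14):
    t=np.deg2rad(y);print("exp",o+.092*np.array([np.sin(t),-np.cos(t)]))
for n,im in(("A",A),("C",C)):
    v=cen(im,f((107,541)),3.2,True,150);print("pin head",v,onz('top',v,.096))
g=cv2.cvtColor(C,cv2.COLOR_BGR2GRAY)
cv2.imwrite('pics/c12.png',np.hstack([cv2.resize(C[200:230,230:260],None,fx=13,fy=13,interpolation=0),cv2.resize(C[165:195,280:310],None,fx=13,fy=13,interpolation=0)]))
E
```

```text
thru [294.36716418 175.87462687] [ 0.57423464 -0.11905197  0.0995    ] [ 0.57525437 -0.11982205  0.0935    ] [ 0.57695391 -0.12110551  0.0835    ]
eye (294.3913043478261, 176.34782608695653) [294.25925926 176.59259259] [ 0.57327669 -0.11975868  0.0915    ]
exp [ 0.5756955  -0.11964205]
exp [ 0.57632081 -0.11949538]
exp [ 0.57725681 -0.11926721]
pin head [242.35251799 217.38848921] [0.43984081 0.04080349 0.096     ]
pin head [242.69298246 217.36842105] [0.43992967 0.03975171 0.096     ]
```

View pics/c12.png

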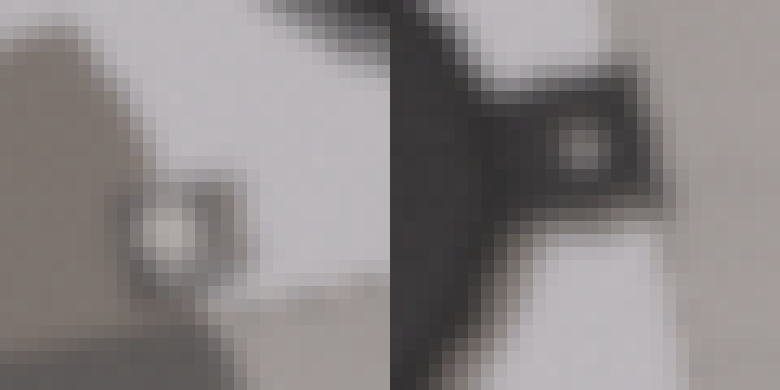

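```bash
python3 - <<'E'
from h import *
print(proj('scene',[[.44,.04,.096],[.44,.04,.066]]))
print(tri((242.6,217.4),(265.6,188)))
im=cv2.imread('pics/sceneC.png');cv2.imwrite('pics/c13.png',cv2.resize(im[180:220,245:285],None,fx=13,fy=13,interpolation=0))
go((.44,.04,.14),1.57)
E
```

```text
[[265.83372673 182.78847854]
 [265.83303488 189.67344258]]
[0.44107121 0.04020238 0.07390574]
t 26.32 pos [0.3665 0.217  0.2948] rpy [-1.578  0.002  1.759] q [ 0.37  0.07 -0.31  1.18 -0.    0.18] F [-0.4 -0.2  0.7] op 0.0453
  shift [-0.1873  0.1555 -0.038 ] turn [ 0.0075  0.1891 -0.0015] rows 5.9
```

View pics/c13.png

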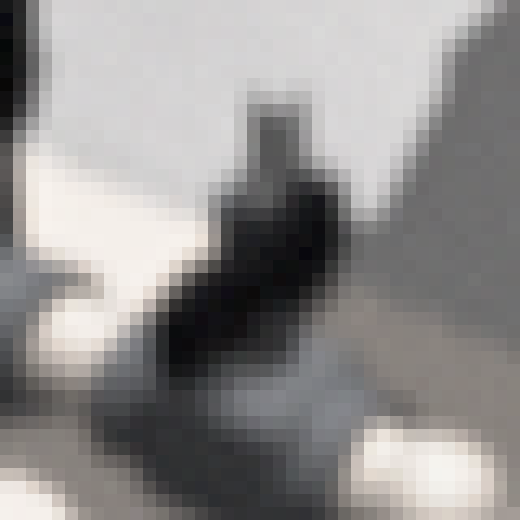

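```bash
python3 - <<'E'
from h import *
print(onz('top',(242.6,217.4),.084),onz('top',(242.6,217.4),.096))
E
```

```text
[0.44043036 0.04019086 0.084     ] [0.43982478 0.04003658 0.096     ]
```

Request:
jog_arm(
  motion=[
    [[-0.03,0.01,-0.006],[0.001,0.03,0]],
    [[-0.07,0.03,-0.014],[0.002,0.07,0]],
    [[-0.1,0.06,-0.02],[0.004,0.1,0]],
    [[-0.13,0.09,-0.026],[0.006,0.13,0]],
    [[-0.16,0.12,-0.032],[0.0075,0.16,-0.001]],
    [[-0.18,0.145,-0.036],[0.0075,0.189,-0.001]],
    [[-0.187,0.155,-0.038],[0.0075,0.189,-0.001]],
    [[-0.187,0.155,-0.038],[0.0075,0.189,-0.001]],
  ],
  fingers=0.04,
)

```text
clock: 26.98
ee_pos: [0.4395, 0.0375, 0.138]
tcp_rot: [-1.567, 0.001, 1.565]
force: [-1.4, 0.0, -0.6]
opening: 0.0402
```

Request:
jog_arm(
  motion=[
    [[0,0,0],[0,0,0]],
    [[0,0,0],[0,0,0]],
  ],
)

```text
clock: 27.15
ee_pos: [0.4399, 0.037, 0.1385]
tcp_rot: [-1.567, 0.001, 1.564]
force: [0.2, 0.9, -0.0]
opening: 0.0399
```

```bash
python3 - <<'E'
from h import *
b=arm.read_camera('scene');cv2.imwrite('pics/s14.png',cv2.resize(b[140:220,220:310],None,fx=8,fy=7,interpolation=2))
go((.44,.04,.12),1.57)
E
```

```text
t 27.2 pos [0.44   0.0375 0.1388] rpy [-1.568e+00  1.000e-03  1.565e+00] q [-0.08  0.24 -0.54  0.79 -0.   -0.07] F [0.4 0.2 0.3] op 0.0402
  shift [ 0.0025  0.0188 -0.    ] turn [-0.0029 -0.0052 -0.0008] rows 0.5
```

View pics/s14.png

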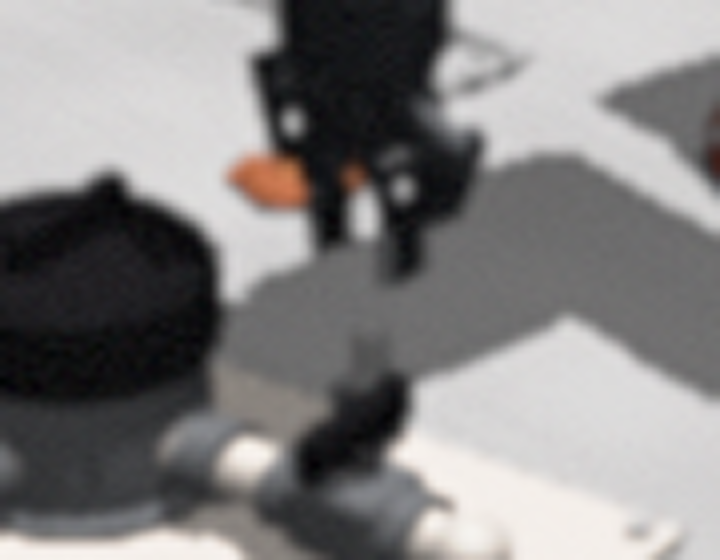

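Request:
jog_arm(
  motion=[
    [[0.0025,0.015,0],[-0.003,-0.005,-0.001]],
    [[0.0025,0.03,0],[-0.003,-0.005,-0.001]],
    [[0.0025,0.04,0],[-0.003,-0.005,-0.001]],
    [[0.0025,0.043,0],[-0.003,-0.005,-0.001]],
    [[0.0025,0.043,0],[-0.003,-0.005,-0.001]],
    [[0.0025,0.043,0],[-0.003,-0.005,-0.001]],
  ],
)

```text
clock: 27.7
ee_pos: [0.4404, 0.0403, 0.0967]
tcp_rot: [-1.572, -0.0, 1.571]
force: [0.2, -0.1, 0.1]
opening: 0.0403
```

```bash
python3 - <<'E'
from h import *
go((.4402,.0402,.0755),1.57)
E
```

```text
t 27.7 pos [0.4404 0.0403 0.0967] rpy [-1.572 -0.     1.571] q [-0.07  0.3  -0.6   0.67  0.   -0.07] F [ 0.2 -0.1  0.1] op 0.0403
  shift [-0.0001  0.0212  0.0003] turn [0.0013 0.0007 0.0001] rows 0.5
```

Request:
jog_arm(
  motion=[
    [[0,0.007,0],[0.001,0,0]],
    [[0,0.013,0],[0.001,0,0]],
    [[0,0.018,0],[0.001,0,0]],
    [[0,0.0212,0],[0.001,0,0]],
    [[0,0.0212,0],[0.001,0,0]],
    [[0,0.0212,0],[0.001,0,0]],
  ],
)

```text
clock: 28.2
ee_pos: [0.4402, 0.0403, 0.0752]
tcp_rot: [-1.57, -0.0, 1.571]
force: [-0.4, 0.1, -0.2]
opening: 0.0398
```

Request:
jog_arm(
  motion=[
    [[0,0,0],[0,0,0]],
    [[0,0,0],[0,0,0]],
    [[0,0,0],[0,0,0]],
    [[0,0,0],[0,0,0]],
    [[0,0,0],[0,0,0]],
    [[0,0,0],[0,0,0]],
  ],
  fingers=0.0,
  force=40,
)

```text
clock: 28.7
ee_pos: [0.4404, 0.0402, 0.0754]
tcp_rot: [-1.571, -0.0, 1.571]
force: [-1.8, 0.7, 5.5]
opening: 0.0148
```

```bash
python3 - <<'E'
from h import *
b=arm.read_camera('scene');cv2.imwrite('pics/s15.png',cv2.resize(b[140:220,220:310],None,fx=8,fy=7,interpolation=2))
go((.4402,.0402,.18),1.57)
E
```

```text
t 28.75 pos [0.4404 0.0403 0.0754] rpy [-1.571 -0.     1.571] q [-0.07  0.33 -0.63  0.61  0.   -0.07] F [-2.2 -0.7  5. ] op 0.0145
  shift [-1.000e-04 -1.046e-01  2.000e-04] turn [-0.      0.0006  0.0001] rows 2.5
```

View pics/s15.png

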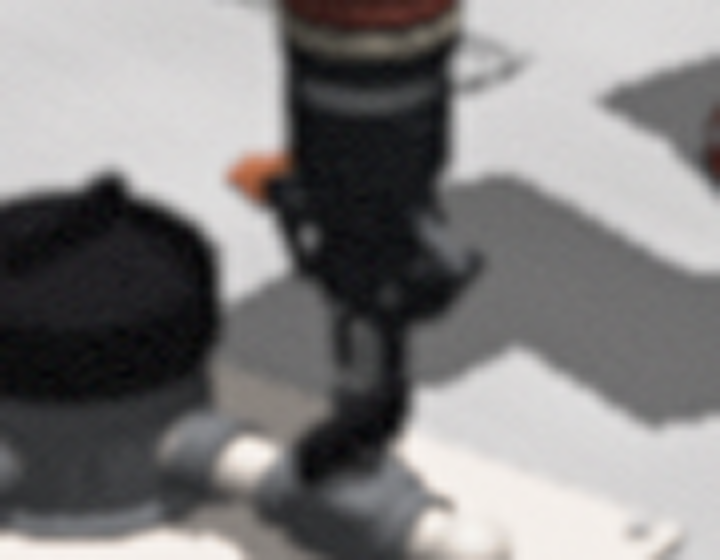

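Request:
jog_arm(
  motion=[
    [[0,-0.01,0],[0,0,0]],
    [[0,-0.03,0],[0,0,0]],
    [[0,-0.05,0],[0,0,0]],
    [[0,-0.08,0],[0,0,0]],
    [[0,-0.11,0],[0,0,0]],
    [[0,-0.145,0],[0,0,0]],
    [[0,-0.17,0],[0,0,0]],
    [[0,-0.175,0],[0,0,0]],
  ],
  force=60,
)

```text
clock: 29.42
ee_pos: [0.4423, 0.0402, 0.2544]
tcp_rot: [-1.577, 0.0, 1.571]
force: [-0.0, -0.2, -0.0]
opening: 0.0143
```

```bash
python3 - <<'E'
from h import *
b=arm.read_camera('scene');cv2.imwrite('pics/s16.png',cv2.resize(b[100:200,210:310],None,fx=7,fy=6,interpolation=2))
go((.5755,-.1196,.25),1.80)
E
```

```text
t 29.47 pos [0.442  0.0402 0.2532] rpy [-1.576  0.     1.571] q [-0.07  0.13 -0.35  1.08  0.   -0.07] F [ 0.3 -0.  -0.7] op 0.0143
  shift [-0.1598  0.0039 -0.1335] turn [ 0.005  -0.2294 -0.0008] rows 5.0
```

View pics/s16.png

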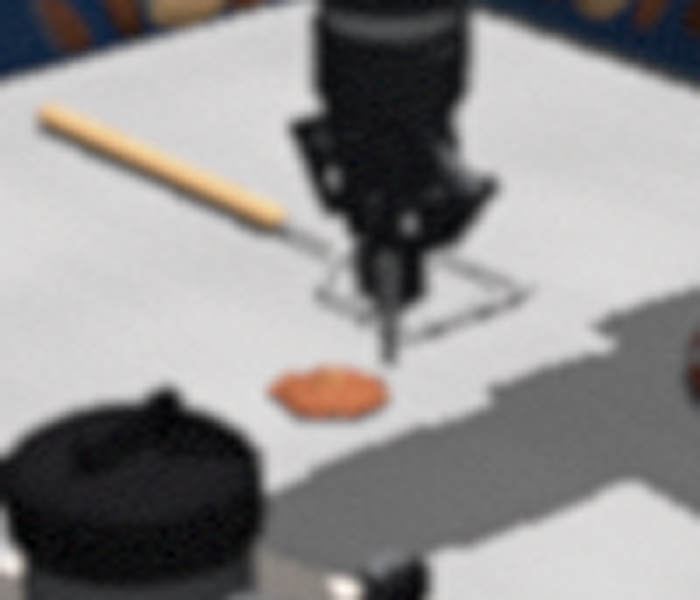

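```bash
python3 - <<'E'
from h import *
go((.5755,-.1196,.25),.225)
E
```

```text
t 29.47 pos [0.442  0.0402 0.2532] rpy [-1.576  0.     1.571] q [-0.07  0.13 -0.35  1.08  0.   -0.07] F [ 0.3 -0.  -0.7] op 0.0143
  shift [-0.1598  0.0039 -0.1335] turn [0.0043 1.3456 0.0032] rows 10.8
```

Request:
jog_arm(
  motion=[
    [[-0.02,0,-0.01],[0,0.1,0]],
    [[-0.045,0,-0.025],[0,0.22,0]],
    [[-0.07,0,-0.045],[0,0.34,0]],
    [[-0.095,0,-0.065],[0,0.46,0]],
    [[-0.12,0,-0.085],[0,0.58,0]],
    [[-0.14,0,-0.105],[0,0.7,0]],
    [[-0.155,0,-0.12],[0,0.82,0]],
    [[-0.16,0,-0.1335],[0,0.94,0]],
  ],
)

```text
clock: 30.13
ee_pos: [0.5758, -0.122, 0.2516]
tcp_rot: [-1.572, -0.002, 0.623]
force: [-0.2, 0.6, -1.0]
opening: 0.0142
```

```bash
python3 - <<'E'
from h import *
go((.5755,-.1196,.25),.225)
E
```

```text
t 30.13 pos [ 0.5758 -0.122   0.2516] rpy [-1.572 -0.002  0.623] q [-0.33  0.41  0.02  1.18  0.    0.61] F [-0.2  0.6 -1. ] op 0.0142
  shift [0.0012 0.0016 0.0022] turn [0.0011 0.3977 0.0025] rows 3.2
```

Turn and descend to TCP 0.185 (tip ≈0.124).

Request:
jog_arm(
  motion=[
    [[0.0012,0.0016,0.0022],[0.0005,0.12,0.001]],
    [[0.0012,0.0016,0.0022],[0.0005,0.24,0.001]],
    [[0.0012,0.01,0.0022],[0.001,0.34,0.002]],
    [[0.0012,0.03,0.0022],[0.001,0.398,0.0025]],
    [[0.0012,0.05,0.0022],[0.001,0.398,0.0025]],
    [[0.0012,0.0666,0.0022],[0.001,0.398,0.0025]],
    [[0.0012,0.0666,0.0022],[0.001,0.398,0.0025]],
    [[0.0012,0.0666,0.0022],[0.001,0.398,0.0025]],
  ],
)

```text
clock: 30.8
ee_pos: [0.5746, -0.1192, 0.1833]
tcp_rot: [-1.569, 0.003, 0.225]
force: [-0.1, -0.5, -0.1]
opening: 0.0139
```

```bash
python3 - <<'E'
from h import *
b=arm.read_camera('scene');cv2.imwrite('pics/s17.png',cv2.resize(b[120:210,170:270],None,fx=7,fy=6,interpolation=2))
go((.5755,-.1196,.165),.225)
print(proj('scene',[[.5755,-.1196,.185-.0614]]))
E
```

```text
t 30.85 pos [ 0.5754 -0.1195  0.1846] rpy [-1.57e+00  1.00e-03  2.25e-01] q [-0.33  0.45 -0.09  1.03 -0.    1.02] F [-0.2 -0.1 -0.5] op 0.0141
  shift [ 0.0001  0.0196 -0.0001] turn [-0.0006 -0.0003 -0.001 ] rows 0.5
[[209.43744125 171.85464781]]
```

View pics/s17.png

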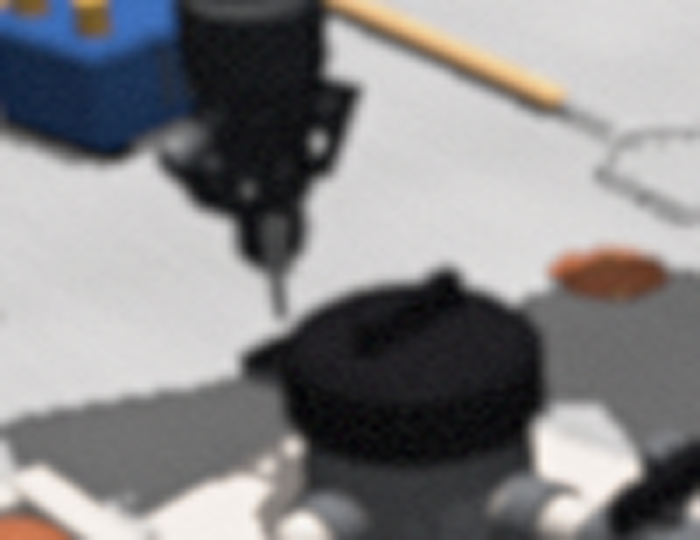

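Request:
jog_arm(
  motion=[
    [[0,0.006,0],[0,0,-0.001]],
    [[0,0.012,0],[0,0,-0.001]],
    [[0,0.018,0],[0,0,-0.001]],
    [[0,0.023,0],[0,0,-0.001]],
    [[0,0.027,0],[0,0,-0.001]],
    [[0,0.029,0],[0,0,-0.001]],
    [[0,0.029,0],[0,0,-0.001]],
  ],
)

```text
clock: 31.43
ee_pos: [0.5751, -0.1194, 0.155]
tcp_rot: [-1.57, 0.001, 0.225]
force: [-0.1, -0.4, -0.9]
opening: 0.0143
```

```bash
python3 - <<'E'
from h import *
go((.5755,-.1196,.125),.225);print(arm.read_state()['moment'])
E
```

```text
t 31.43 pos [ 0.5751 -0.1194  0.155 ] rpy [-1.57e+00  1.00e-03  2.25e-01] q [-0.33  0.47 -0.14  0.96  0.    1.02] F [-0.1 -0.4 -0.9] op 0.0143
  shift [ 0.0003  0.03   -0.0003] turn [-0.001  -0.0002 -0.0007] rows 0.7
[ 0.02462544  0.02108745 -0.0360158 ]
```

Request:
jog_arm(
  motion=[
    [[0,0.004,0],[0,0,0]],
    [[0,0.008,0],[0,0,0]],
    [[0,0.012,0],[0,0,0]],
    [[0,0.016,0],[0,0,0]],
    [[0,0.019,0],[0,0,0]],
    [[0,0.02,0],[0,0,0]],
    [[0,0.02,0],[0,0,0]],
  ],
)

```text
clock: 32.02
ee_pos: [0.5749, -0.1193, 0.1347]
tcp_rot: [-1.569, 0.001, 0.225]
force: [-0.5, -0.1, -0.4]
opening: 0.0141
```

```bash
python3 - <<'E'
from h import *
go((.5755,-.1196,.125),.225);print(arm.read_state()['moment'])
E
```

```text
t 32.02 pos [ 0.5749 -0.1193  0.1347] rpy [-1.569e+00  1.000e-03  2.250e-01] q [-0.33  0.49 -0.16  0.92  0.    1.02] F [-0.5 -0.1 -0.4] op 0.0141
  shift [ 0.0005  0.0097 -0.0004] turn [-0.0013 -0.0003 -0.0011] rows 0.2
[ 0.07078921 -0.02904684 -0.01762653]
```

Through both holes. Push to contact.

Request:
jog_arm(
  motion=[
    [[0,0.003,0],[0,0,0]],
    [[0,0.006,0],[0,0,0]],
    [[0,0.008,0],[0,0,0]],
    [[0,0.0095,0],[0,0,0]],
    [[0,0.0105,0],[0,0,0]],
    [[0,0.0105,0],[0,0,0]],
  ],
)

```text
clock: 32.52
ee_pos: [0.5749, -0.1194, 0.1246]
tcp_rot: [-1.57, 0.001, 0.225]
force: [-2.4, 0.5, 5.8]
opening: 0.0142
```

```bash
python3 - <<'E'
from h import *
go((.5755,-.1196,.125),.225);print(arm.read_state()['moment'])
E
```

```text
t 32.52 pos [ 0.5749 -0.1194  0.1246] rpy [-1.57e+00  1.00e-03  2.25e-01] q [-0.33  0.5  -0.18  0.89  0.    1.02] F [-2.4  0.5  5.8] op 0.0142
  shift [ 0.0005 -0.0004 -0.0004] turn [-0.001  -0.0003 -0.0009] rows 0.0
[ 0.14262279  0.53003929 -0.00402039]
```

Request:
jog_arm(
  motion=[
    [[0,0.0008,0],[0,0,0]],
    [[0,0.0008,0],[0,0,0]],
    [[0,0.0008,0],[0,0,0]],
  ],
)

```text
clock: 32.77
ee_pos: [0.575, -0.1193, 0.1245]
tcp_rot: [-1.57, 0.001, 0.225]
force: [-3.4, 0.4, 8.0]
opening: 0.0137
```

Request:
jog_arm(
  motion=[
    [[0,0,0],[0,0,0]],
    [[0,0,0],[0,0,0]],
    [[0,0,0],[0,0,0]],
    [[0,-0.02,0],[0,0,0]],
    [[0,-0.05,0],[0,0,0]],
    [[0,-0.08,0],[0,0,0]],
    [[0,-0.12,0],[0,0,0]],
    [[0,-0.15,0],[0,0,0]],
  ],
  fingers=0.035,
)

```text
clock: 33.43
ee_pos: [0.5752, -0.1195, 0.2772]
tcp_rot: [-1.571, -0.001, 0.225]
force: [0.7, -1.4, 0.5]
opening: 0.0352
```

```bash
python3 - <<'E'
from h import *
b=arm.read_camera('scene');cv2.imwrite('pics/sceneD.png',b);cv2.imwrite('pics/s18.png',cv2.resize(b[150:230,180:300],None,fx=6,fy=6,interpolation=2))
a=cv2.imread('pics/topB.png');cv2.imwrite('pics/c18.png',cv2.resize(cv2.imread('pics/top0.png')[165:215,195:255],None,fx=12,fy=12,interpolation=2))
go((.5749,-.1194,.27),.225)
E
```

```text
t 33.48 pos [ 0.5773 -0.1202  0.2828] rpy [-1.575 -0.007  0.225] q [-0.33  0.4   0.08  1.25  0.    1.02] F [ 0.6 -0.6  4.8] op 0.0348
  shift [-0.0023  0.0128  0.0013] turn [ 0.0041 -0.0002  0.0073] rows 0.3
```

View pics/s18.png

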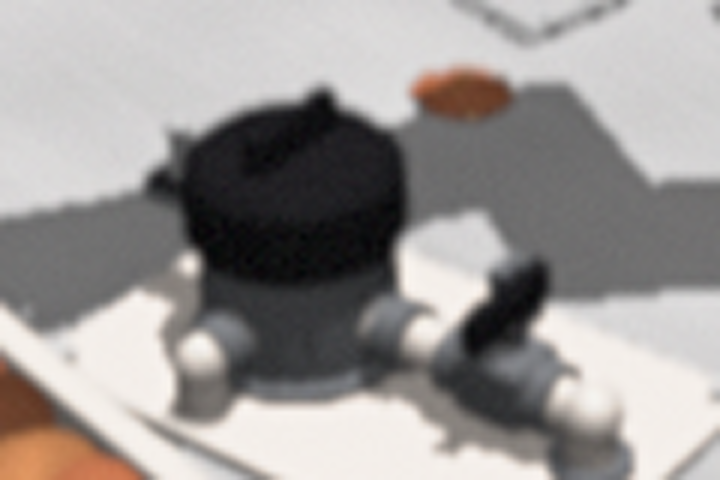

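View pics/c18.png

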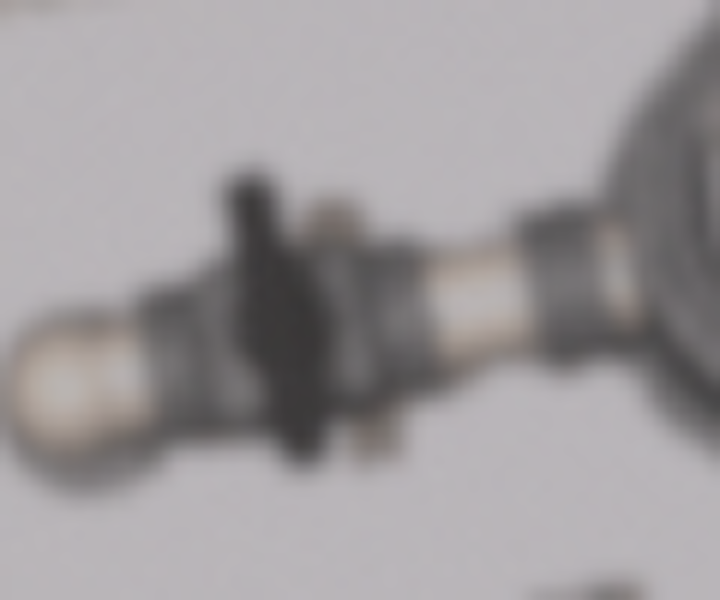

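```bash
python3 - <<'E'
from h import *
f=lambda c:((c[0]+.5)/12-.5+195,(c[1]+.5)/12-.5+165)
for z in(.112,.1):
    a,b=onz('top',f((248,180)),z),onz('top',f((303,455)),z);d=a-b
    m=(a+b)/2;print(z,a.round(4),b.round(4),"mid",m.round(4),np.linalg.norm(d),np.rad2deg(np.arctan2(d[1],d[0])))
    t=np.deg2rad(13.2);r=m[:2]-[.555,-.03];print("unit",r@[np.cos(t),np.sin(t)],r@[-np.sin(t),np.cos(t)])
E
```

```text
0.112 [0.5536 0.1279 0.112 ] [0.4829 0.111  0.112 ] mid [0.5182 0.1194 0.112 ] 0.07262133637511832 13.402638192198966
unit -0.0016673511953281621 0.15389465396615037
0.1 [0.5554 0.129  0.1   ] [0.484 0.112 0.1  ] mid [0.5197 0.1205 0.1   ] 0.07340371756078741 13.40263819219897
unit -1.5780223499901493e-05 0.15454677214821452
```

```bash
python3 - <<'E'
from h import *
go((.5197,.12,.22),1.80)
E
```

```text
t 33.48 pos [ 0.5773 -0.1202  0.2828] rpy [-1.575 -0.007  0.225] q [-0.33  0.4   0.08  1.25  0.    1.02] F [ 0.6 -0.6  4.8] op 0.0348
  shift [-0.0031  0.0618  0.2472] turn [ 0.0089 -1.5752  0.0025] rows 12.6
```

Request:
jog_arm(
  motion=[
    [[-0.002,0,0.03],[0.002,-0.11,0.004]],
    [[-0.002,0,0.06],[0.004,-0.23,0.007]],
    [[-0.002,0,0.09],[0.004,-0.35,0.007]],
    [[-0.002,0,0.12],[0.004,-0.47,0.007]],
    [[-0.002,0,0.15],[0.004,-0.59,0.007]],
    [[-0.002,0,0.18],[0.004,-0.71,0.007]],
    [[-0.002,0,0.205],[0.004,-0.83,0.007]],
    [[-0.002,0,0.23],[0.004,-0.95,0.007]],
  ],
  fingers=0.045,
)

```text
clock: 34.15
ee_pos: [0.5235, 0.105, 0.2817]
tcp_rot: [-1.572, 0.003, 1.181]
force: [0.3, -0.3, 0.3]
opening: 0.0453
```

```bash
python3 - <<'E'
from h import *
go((.5197,.12,.20),1.80)
E
```

```text
t 34.15 pos [0.5235 0.105  0.2817] rpy [-1.572  0.003  1.181] q [ 0.06  0.29 -0.07  1.21 -0.    0.45] F [ 0.3 -0.3  0.3] op 0.0453
  shift [0.0127 0.0817 0.0094] turn [ 6.000e-04 -6.189e-01 -3.700e-03] rows 5.0
```

Request:
jog_arm(
  motion=[
    [[0.006,0.01,0.005],[0,-0.11,-0.001]],
    [[0.0127,0.025,0.0094],[0,-0.23,-0.002]],
    [[0.0127,0.04,0.0094],[0,-0.35,-0.003]],
    [[0.0127,0.055,0.0094],[0,-0.47,-0.0037]],
    [[0.0127,0.07,0.0094],[0,-0.57,-0.0037]],
    [[0.0127,0.0817,0.0094],[0,-0.619,-0.0037]],
    [[0.0127,0.0817,0.0094],[0,-0.619,-0.0037]],
    [[0.0127,0.0817,0.0094],[0,-0.619,-0.0037]],
  ],
)

```text
clock: 34.82
ee_pos: [0.5193, 0.12, 0.1997]
tcp_rot: [-1.57, 0.0, 1.798]
force: [-0.7, 0.2, -0.4]
opening: 0.045
```

Request:
jog_arm(
  motion=[
    [[0,0,0],[0,0,0]],
    [[0,0,0],[0,0,0]],
  ],
)

```text
clock: 34.98
ee_pos: [0.5198, 0.12, 0.2005]
tcp_rot: [-1.571, 0.0, 1.797]
force: [0.1, -0.3, 0.8]
opening: 0.0444
```

```bash
python3 - <<'E'
from h import *
b=arm.read_camera('scene');cv2.imwrite('pics/s19.png',cv2.resize(b[130:230,200:310],None,fx=7,fy=6,interpolation=2))
go((.5197,.12,.14),1.80)
E
```

```text
t 35.03 pos [0.5198 0.12   0.2005] rpy [-1.571  0.     1.797] q [ 0.09  0.34 -0.22  1.01 -0.   -0.14] F [ 0.  -0.6  0.5] op 0.0449
  shift [-0.      0.0605  0.0002] turn [ 0.0006 -0.0029 -0.0002] rows 1.4
```

View pics/s19.png

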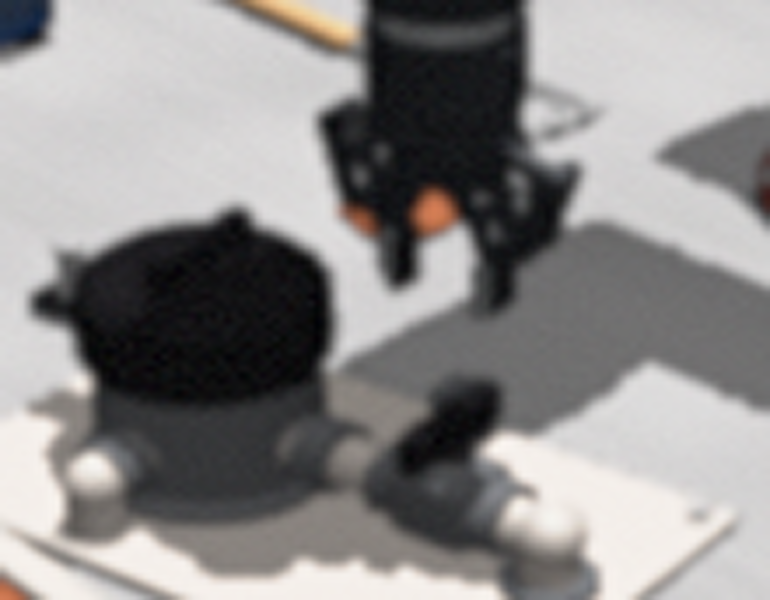

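Request:
jog_arm(
  motion=[
    [[0,0.02,0],[0,-0.003,0]],
    [[0,0.045,0],[0,-0.003,0]],
    [[0,0.065,0],[0,-0.003,0]],
    [[0,0.08,0],[0,-0.003,0]],
    [[0,0.089,0],[0,-0.003,0]],
    [[0,0.0925,0],[0,-0.003,0]],
    [[0,0.0925,0],[0,-0.003,0]],
    [[0,0.0925,0],[0,-0.003,0]],
  ],
)

```text
clock: 35.7
ee_pos: [0.5205, 0.1201, 0.1088]
tcp_rot: [-1.573, 0.0, 1.8]
force: [0.8, 0.4, -0.2]
opening: 0.0445
```

Request:
jog_arm(
  motion=[
    [[0,0,0],[0,0,0]],
    [[0,0,0],[0,0,0]],
    [[0,0,0],[0,0,0]],
    [[0,0,0],[0,0,0]],
    [[0,0,0],[0,0,0]],
    [[0,0,0],[0,0,0]],
  ],
  fingers=0.0,
  force=40,
)

```text
clock: 36.2
ee_pos: [0.521, 0.1214, 0.11]
tcp_rot: [-1.575, -0.002, 1.801]
force: [-1.4, 7.1, 6.9]
opening: 0.0132
```

```bash
python3 - <<'E'
from h import *
go((.5197,.12,.108),3.37);print(arm.read_state()['moment'])
E
```

```text
t 36.2 pos [0.521  0.1214 0.11  ] rpy [-1.575 -0.002  1.801] q [ 0.09  0.43 -0.35  0.79  0.   -0.14] F [-1.4  7.1  6.9] op 0.0132
  shift [-0.0011  0.002   0.0016] turn [ 0.0047 -1.5691 -0.0017] rows 12.6
[1.16000826 0.41032033 0.11211987]
```

Request:
jog_arm(
  motion=[
    [[0.0003,0,0.0005],[0.003,-0.08,-0.001]],
    [[0.0003,0,0.001],[0.003,-0.18,-0.001]],
    [[0.0003,0,0.0015],[0.003,-0.28,-0.001]],
    [[0.0003,0,0.0015],[0.003,-0.38,-0.001]],
    [[0.0003,0,0.0015],[0.003,-0.48,-0.001]],
    [[0.0003,0,0.0015],[0.003,-0.58,-0.001]],
    [[0.0003,0,0.0015],[0.003,-0.68,-0.001]],
    [[0.0003,0,0.0015],[0.003,-0.75,-0.001]],
  ],
)

```text
clock: 36.87
ee_pos: [0.52, 0.1228, 0.1101]
tcp_rot: [-1.576, -0.001, 2.557]
force: [2.1, 8.2, -6.3]
opening: 0.0131
```

```bash
python3 - <<'E'
from h import *
go((.5197,.1214,.109),3.37);print(arm.read_state()['moment'])
E
```

```text
t 36.87 pos [0.52   0.1228 0.1101] rpy [-1.576e+00 -1.000e-03  2.557e+00] q [ 0.09  0.43 -0.35  0.79  0.   -0.89] F [ 2.1  8.2 -6.3] op 0.0131
  shift [-0.0005  0.0011  0.0014] turn [ 5.40e-03 -8.13e-01 -7.00e-04] rows 6.5
[ 1.69903397 -0.61921848 -0.06373497]
```

Request:
jog_arm(
  motion=[
    [[0,0,0],[0,-0.1,0]],
    [[0,0,0],[0,-0.2,0]],
    [[0,0,0],[0,-0.3,0]],
    [[0,0,0],[0,-0.41,0]],
    [[0,0,0],[0,-0.52,0]],
    [[0,0,0],[0,-0.63,0]],
    [[0,0,0],[0,-0.72,0]],
    [[0,0,0],[0,-0.78,0]],
  ],
)

```text
clock: 37.53
ee_pos: [0.5184, 0.1234, 0.11]
tcp_rot: [-1.577, 0.0, -2.941]
force: [-6.0, 2.6, 2.5]
opening: 0.0128
```

```bash
python3 - <<'E'
from h import *
go((.5197,.1214,.109),3.37);print(arm.read_state()['moment'])
E
```

```text
t 37.53 pos [0.5184 0.1234 0.11  ] rpy [-1.577  0.    -2.941] q [ 0.09  0.43 -0.35  0.79  0.01 -1.68] F [-6.   2.6  2.5] op 0.0128
  shift [-0.0008  0.001   0.0022] turn [ 0.0062 -0.0277 -0.0002] rows 0.2
[ 0.53397806  1.13308877 -0.07075179]
```

Now press to the stop.

Request:
jog_arm(
  motion=[
    [[0,0,0],[0,-0.03,0]],
    [[0,0,0],[0,-0.06,0]],
    [[0,0,0],[0,-0.08,0]],
    [[0,0,0],[0,-0.08,0]],
  ],
)

```text
clock: 37.87
ee_pos: [0.5182, 0.1234, 0.1101]
tcp_rot: [-1.577, 0.0, -2.861]
force: [-0.3, 0.9, -2.5]
opening: 0.013
```

```bash
python3 - <<'E'
from h import *
go((.5197,.1214,.109),3.37);print(arm.read_state()['moment'])
E
```

```text
t 37.87 pos [0.5182 0.1234 0.1101] rpy [-1.577  0.    -2.861] q [ 0.09  0.43 -0.35  0.8   0.01 -1.76] F [-0.3  0.9 -2.5] op 0.013
  shift [-0.0009  0.0011  0.0023] turn [ 0.0065  0.052  -0.0001] rows 0.4
[ 0.23624299  0.1625248  -1.12225183]
```

Request:
jog_arm(
  motion=[
    [[0,0,0],[0,0,0]],
    [[0,0,0],[0,0,0]],
    [[0,0,0],[0,0,0]],
    [[0,0,0],[0,0,0]],
    [[0,-0.02,0],[0,0,0]],
    [[0,-0.05,0],[0,0,0]],
    [[0,-0.09,0],[0,0,0]],
    [[0,-0.13,0],[0,0,0]],
  ],
  fingers=0.05,
)

```text
clock: 38.53
ee_pos: [0.5177, 0.1225, 0.2413]
tcp_rot: [-1.578, -0.001, -2.861]
force: [2.0, -0.3, 0.2]
opening: 0.0498
```

```bash
python3 - <<'E'
from h import *
go((.33,.28,.30),3.42)
E
```

```text
t 38.53 pos [0.5177 0.1225 0.2413] rpy [-1.578e+00 -1.000e-03 -2.861e+00] q [ 0.09  0.31 -0.15  1.11  0.01 -1.76] F [ 2.  -0.3  0.2] op 0.0498
  shift [ 0.1368 -0.0572 -0.2037] turn [0.0068 0.002  0.0011] rows 6.0
```

Request:
jog_arm(
  motion=[
    [[0.02,-0.02,-0.03],[0,0,0]],
    [[0.042,-0.04,-0.062],[0,0,0]],
    [[0.064,-0.055,-0.095],[0,0,0]],
    [[0.086,-0.057,-0.128],[0,0,0]],
    [[0.108,-0.057,-0.16],[0,0,0]],
    [[0.125,-0.057,-0.185],[0,0,0]],
    [[0.1368,-0.057,-0.2037],[0,0,0]],
    [[0.1368,-0.057,-0.2037],[0,0,0]],
  ],
)

```text
clock: 39.2
ee_pos: [0.3272, 0.282, 0.3003]
tcp_rot: [-1.579, -0.001, -2.858]
force: [0.6, -0.2, 0.4]
opening: 0.0501
```

```bash
python3 - <<'E'
from h import *
a=arm.read_camera('top');b=arm.read_camera('scene')
cv2.imwrite('pics/topE.png',a);cv2.imwrite('pics/sceneE.png',b)
cv2.imwrite('pics/c20.png',cv2.resize(a[140:240,180:320],None,fx=5.5,fy=5.5,interpolation=2))
cv2.imwrite('pics/c21.png',cv2.resize(b[140:230,180:300],None,fx=6.5,fy=6.5,interpolation=2))
E
```

```text
(no output)
```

View pics/c20.png

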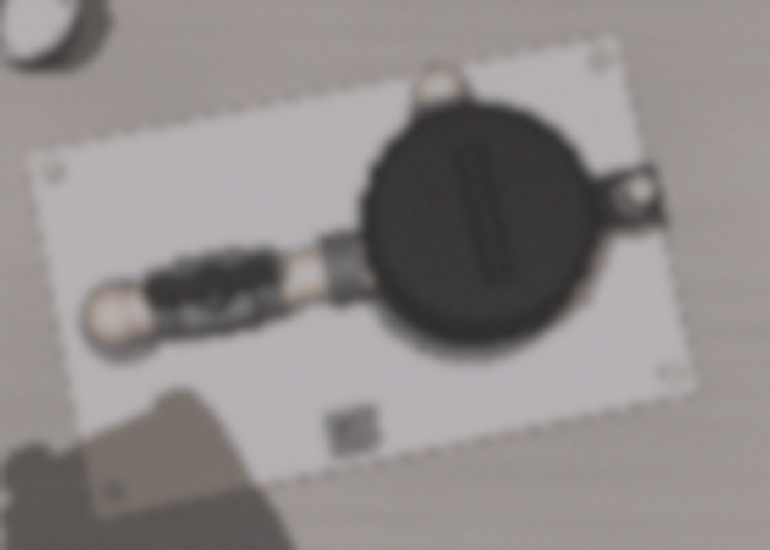

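View pics/c21.png

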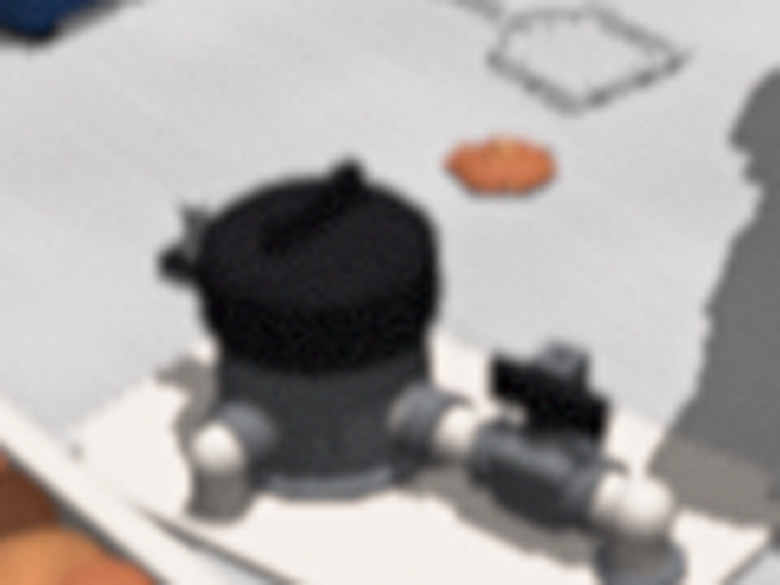

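View pics/topE.png

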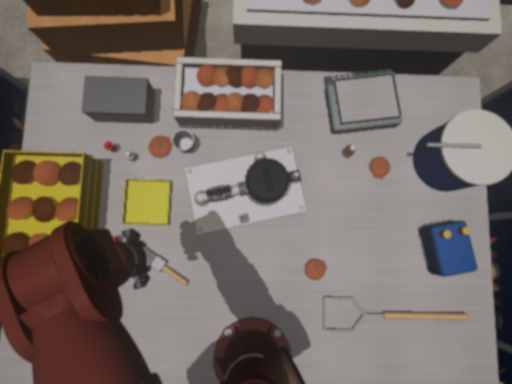

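Request:
jog_arm(
  motion=[
    [[0,0,0],[0,0,0]],
    [[0,0,0],[0,0,0]],
  ],
)

```text
clock: 39.47
ee_pos: [0.3303, 0.2801, 0.3001]
tcp_rot: [-1.577, -0.0, -2.86]
force: [0.5, 0.1, -0.4]
opening: 0.0498
```

```bash
python3 - <<'E'
from station import arm
print(arm.finish_job())
E
```

```text
the job is handed in; nothing more can be done
None
```

The filter is recharged and handed in at about 39.5 s of the 210 s allowed. `finish_job()` gives no verdict, so what follows rests on my own checks.

- **Cartridges:** there were two in the tray. Both stand in diagonally opposite holes, and a picture taken before the lid went on shows them seated. The last top picture shows the tray empty.
- **Lid:** I rested it with its ear over the bracket, and contact came at the thread-top height. I turned it back about 73°, lowered it 10.5 mm into the thread and screwed it clockwise until the wrist moment reached about 2 N m. The lid held at about 0.6 mm above the nominal home height by gripper reading, which could be slip in the grasp. The hole in the ear then showed clear through the bracket.
- **Pin:** it went through both holes without resistance, and its collar met the ear within 0.5 mm of the expected height. The final pictures show it in place.
- **Valve:** opened only after the pin was home, and turned until the moment rose to 1.1 N m at the stop. The last pictures show the handle in line with the pipe.

Two measurements disagreed with what I expected:
- **Scene camera:** it read about 1 pixel low compared with the top camera, so I relied on the top camera for positions.
- **Pin's start height:** the pin stood about 12 mm lower in its keeper than I first assumed, and I corrected this before grasping it.

I touched none of the other things on the counter, and the lid had not been knocked when I picked it up.

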